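# Lay the used nozzle in the steriliser's free cradle and ease the lid shut

## Robot

A 6-joint arm with a two-finger parallel gripper is mounted at the origin on the work surface. World frame = base frame: x ahead of the robot, y to its left, z up, the work surface at z = 0. Lengths are in mm, angles in rad, forces in N, time in s.
With the tool pointing down it reaches from about 225 to 725 mm from the base axis. Payload 3.1 kg.
Tool frame: the origin (TCP) lies on the centre line of the jaws, within the pads' length; the fingertips stand 17 mm ahead of it and the grasp point (between the pads) lies 2 mm behind it (ctrl.nose_length is the distance from the TCP to the fingertips, in mm); z points along the fingers, x is the direction in which the jaws open and shut, and the axes are right-handed (so a half turn about z gives the same grasp; the last joint's range is limited). The gripper opens to 85 mm and grips with 20 to 120 N. Pads are 22 mm wide; open, the fingers measure 114 mm over their backs; the gripper's body (76 mm by 85 mm) begins 54 mm behind the grasp point. The pads swing forward as they close: fully open they stand 13 mm farther back than shut.
Start: joints at [-1.341, 0.048, 0.099, 1.622, 0, 1.443], TCP at [183.847, -491.749, 209.112] pointing down, gripper open.
Joint ranges: [-2.91, 2.91], [-0.99, 1.94], [-1.21, 1.42], [-2.12, 2.29], [-1.49, 1.47], [-3.14, 3.14]. Speed limits (rad/s): [2.79, 2.79, 3.14, 3.14, 3.14, 3.14].

## Interface

Orientations are given as a 3x3 rotation matrix whose columns are the frame's x, y, z axes.
In Python, from bench import ctrl gives the robot as it stands. The module is installed in compiled form; this text tells all that it offers.
- The arm moves only by the tool send_rows, never from a script. Its argument "deltas" is a list that holds one entry, the list of rows, each a list of 5 numbers: the shift along the tool's x, y, z scaled (see below), then the turn about the tool's z scaled (see below), then the closure, from 0 (fully open) to 1 (shut). In form: [[[x, y, z, roll, gripper], ...]]. A call has 1 to 12 rows; each row is the pose to reach, as a shift and turn from the pose commanded when the call began, along the tool's axes at that moment, turning the shorter way round; what a row does not reach only later rows make up. The controller multiplies each number of a shift by 150 mm and each number of a turn by 180 degrees. A row lasts 1/8 s, in which the tool goes at most 62.5 mm and 10.7 degrees, less where a joint would pass 70% of its speed; a pose out of reach is approached as far as the arm can. A call with a number of a shift or a turn outside -1 to 1 is refused whole. A call with a gripper value outside its range is refused whole. The fingers move at their own pace and stop on an object; "squeeze" is the grip in N (left out, the last holds). Time passes only in rows, so rows that repeat a pose let the fingers close. It gives the time, the measured TCP pose, the force and the opening at its end, in the units of the state.
- ctrl.get_state(): the state, without advancing time (a new reading comes with each control period).
- ctrl.capture(name): name is "side" or "top" or "wrist"; returns the picture (384x512x3 uint8, blue, green, red); there is no depth.
- ctrl.get_calibration(name): a dict with "camera_matrix" (3x3 intrinsics, pixels), "R" (3x3) and "t" (3): a world point X has camera coordinates R X + t. Camera axes: x right, y down, z forward; pixel columns grow to the right and rows downward; lengths in mm; the calibration is good to about 2 mm. A picture is of the moment at which its call begins: read the wrist's pose just before it. get_calibration takes no time and is no camera call; for the wrist camera it gives the pose at the moment of the call.
- ctrl.hand_in(): hands the job in, once; it reports no verdict.
The state is a dict: "clock": time; "q": joint angles; "dq": joint speeds; "joint_torque": joint torques, N m; "position": TCP position; "ee_rot": TCP orientation; "contact_force": force on the tool from outside, world axes, zero at the start; "moment": the same for the moment, N m; "grip_width": opening from 0.0 (shut) to 1.0 (fully open).
Only numpy, scipy, OpenCV 4.12 (cv2) and the standard library are available. Lean on these libraries where they do the work, as an engineer would, in place of code of your own. Each camera call takes 0.05 s, during which the arm holds its last target.

## Task

Take the used tube nozzle from the sloping drip rest beside the lamp cabinet and lay it flat and lengthwise on the rails of the one free cradle in the open steriliser box, middle over the middle of the rails, without dropping it. Then bring the box's sprung lid down by its bar, easing it until it is fully shut instead of letting it slam. Leave the two nozzles already in the box, and everything else on the desk, where they are.

Things in the scene. Friction and masses are not known exactly. Their poses are not given: they have to be found in the camera images.
- nozzle_center (a point): The used nozzle: white plastic tube nozzle lying on its side: barrel 30 mm diameter, 56 mm long, plus a 20 mm diameter neck 18 mm long on its -x end, 60 g. Point on its axis at the middle of the barrel; x along the tube, z square to it. It lies on two rails that slope 32 degrees (0.56 rad): neck low, towards the robot, against a stop; middle 75 mm up.
- lamp: Fixed lamp unit; origin on the desk under the nozzle's place on the drip rest, x away from the robot, y left. Steel plate 130 x 90 x 6 mm carrying the sloping grey rest (20 mm wide, highest 80 mm). Cabinet: y -170 to -370, x -40 to 160 mm, 155 mm high. Lamp arm and head (68 mm disc): x 110 to 175, y -210 to -70, from 150 to 320 mm above the desk.
- nozzle_b_center (a point): One of the two nozzles already in the box, same as the used one: white plastic tube nozzle lying on its side: barrel 30 mm diameter, 56 mm long, plus a 20 mm diameter neck 18 mm long on its -x end, 60 g. Point on its axis at the middle of the barrel; x along the tube, z square to it.
- nozzle_c_center (a point): The other nozzle already in the box, same as the used one: white plastic tube nozzle lying on its side: barrel 30 mm diameter, 56 mm long, plus a 20 mm diameter neck 18 mm long on its -x end, 60 g. Point on its axis at the middle of the barrel; x along the tube, z square to it.
- bay_1 (a point): Cradle at the left (+y) end of the box: where the middle of a nozzle's barrel lies when it rests there, 78 mm above the desk; x runs along the rails away from the robot, y to the left. A cradle is two steel rails 6 mm thick, 56 mm long, 16 mm apart between centres, centres 16 mm below this point. Cradles are 75 mm apart. Two of the three hold a nozzle; which one is free varies.
- box: Fixed white metal steriliser box, 144 mm (x) by 274 mm (y), walls 55 mm high, 4 mm thick, open above while the lid is up; origin under its centre, which is 6 mm nearer the robot than the middle cradle; x points away from the robot.
- bay_2 (a point): The same for the middle cradle.
- bay_3 (a point): The same for the cradle at the right (-y) end.
- lid_hinge (a point): Middle of the lid's hinge line, fixed on the box's far rim, 55 mm above the desk; y of the frame is the hinge line, x points away from the robot square to the box. The lid turns about it.
- lid_bar (a point): Middle of the lid's handle: a level round steel bar 10 mm thick, 100 mm long, parallel to the hinge, on a strut at each end 40 mm off the lid's front face; it can be pinched from above, fingers closing square to the bar, with the lid open or shut. With the lid shut it lies 184 mm nearer the robot than the hinge and 35 mm above it. Frame fixed to the lid.
- lid (a joint): Lid angle in rad: 0 fully shut, 1.65 wide open on its stop (handle uppermost). The lid is a white metal hood 144 x 274 mm, 55 mm deep, 0.36 kg. It stays open by itself above about 1.45 rad; below that its weight and a closing spring (under 0.4 N m in all, at most about 2 N at the bar) swing it shut fast if it is let go.
- sanitiser: Bystander: clear bottle 60 mm diameter, 150 mm high; origin under its centre.
- jar: Bystander: glass jar 66 mm diameter, 75 mm high; origin under its centre.
- cup: Bystander: steel cup 72 mm diameter, 85 mm high; origin under its centre.
- timer: Bystander: white timer 55 x 70 mm, 32 mm high; origin under its centre.
- tape: Bystander: roll of paper tape lying flat, 60 mm diameter, 22 mm high; origin under its centre.
- wide_nozzle: Bystander: a wider white nozzle standing upright, 48 mm diameter, 80 mm high; origin under its centre.
Mind the look-alikes: they are no part of the job. What is shaped like the part that bears nozzle_center but black or pink is not meant.

How it is judged:
By the outcome, as a careful person would: the job done as asked, in the order asked, and still so for the second after the job is handed in, with the robot touching nothing.
It also fails if it takes over 67 s, if anything falls off the work surface, if the arm or the gripper's body presses on something with over 40 N, if the wrist force passes 120 N, or if a joint passes its speed limit or range.

## Working session

There is one attempt and no reset: what is moved stays moved. The work goes in short steps, Python scripts to look and compute and a tool call to move; the robot and the scene stay as the last step left them, time stands still between calls to the robot, and variables do not carry over. Pictures are saved under pics/ and viewed, and the job is handed in when it is done.

Besides the shell and the picture viewer there is one more tool, called after ">>>" by a JSON object that holds its "api" and its "payload", one argument or row to a line. send_rows: Moves the arm, as the interface text tells. Its arguments: {"type":"object","properties":{"deltas":{"type":"array"},"squeeze":{"type":"number"}},"required":["deltas"]}

```bash
mkdir -p pics; ls; python3 - <<'E'
from bench import ctrl
import cv2, numpy as np
np.set_printoptions(precision=3,suppress=True)
for n in ["side","top","wrist"]:
    c=ctrl.get_calibration(n); print(n,c)
    cv2.imwrite(f"pics/{n}0.png",ctrl.capture(n))
print(ctrl.get_state(), ctrl.nose_length)
E
```

```text
pics
side {'camera_matrix': array([[410.41 ,   0.   , 260.332],
       [  0.   , 410.41 , 194.66 ],
       [  0.   ,   0.   ,   1.   ]]), 'R': array([[ 0.911, -0.413, -0.01 ],
       [-0.319, -0.688, -0.652],
       [ 0.262,  0.597, -0.758]]), 't': array([-509.404,  311.489,  850.344])}
top {'camera_matrix': array([[356.13 ,   0.   , 257.352],
       [  0.   , 356.13 , 192.091],
       [  0.   ,   0.   ,   1.   ]]), 'R': array([[-0.091, -0.996, -0.003],
       [-0.97 ,  0.089, -0.224],
       [ 0.223, -0.018, -0.975]]), 't': array([133.166, 579.942, 907.535])}
wrist {'camera_matrix': array([[282.571,   0.   , 249.32 ],
       [  0.   , 282.571, 190.564],
       [  0.   ,   0.   ,   1.   ]]), 'R': array([[ 0.351, -0.937, -0.002],
       [-0.894, -0.335,  0.297],
       [-0.279, -0.102, -0.955]]), 't': array([-522.88 ,  -37.655,  379.48 ])}
{'clock': 0.15, 'q': array([-1.341,  0.049,  0.098,  1.622, -0.   ,  1.443]), 'dq': array([-0.001, -0.001,  0.004, -0.001,  0.002,  0.001]), 'joint_torque': array([  0.001, -33.926,  32.042,   0.015,  -0.   ,   0.   ]), 'position': array([ 183.725, -491.242,  208.167]), 'ee_rot': array([[ 0.35 , -0.937, -0.   ],
       [-0.937, -0.35 ,  0.002],
       [-0.002, -0.   , -1.   ]]), 'contact_force': array([-0.436, -0.617, -0.083]), 'moment': array([-0.048,  0.014, -0.019]), 'grip_width': 0.9979652244788371} 17.0
```

View pics/side0.png

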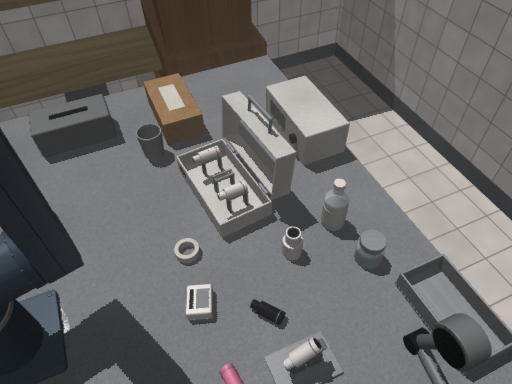

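View pics/top0.png

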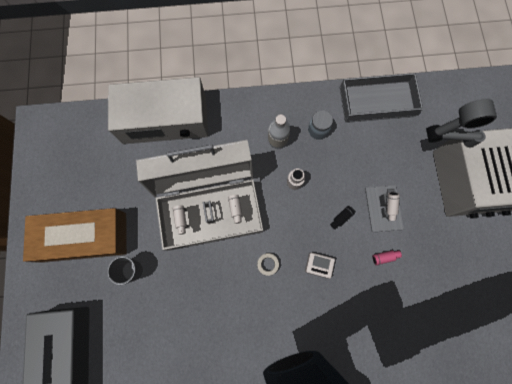

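View pics/wrist0.png

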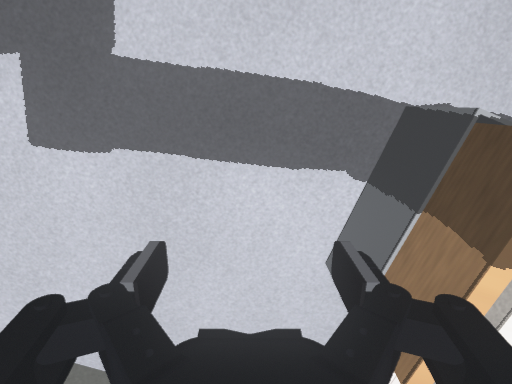

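```bash
cat > h.py <<'E'
from bench import ctrl
import cv2, numpy as np
np.set_printoptions(precision=3,suppress=True)
def proj(n,X,c=None):
    c=c or ctrl.get_calibration(n); p=c["camera_matrix"]@(c["R"]@np.array(X,float)+c["t"]); return p[:2]/p[2]
def ray(n,uv,c=None):
    c=c or ctrl.get_calibration(n); d=c["R"].T@np.linalg.solve(c["camera_matrix"],[uv[0],uv[1],1.]); return -c["R"].T@c["t"], d/np.linalg.norm(d)
def plane(n,uv,z,c=None):
    o,d=ray(n,uv,c); return o+d*(z-o[2])/d[2]
def tri(a,b): # [(name,uv,c)..]
    o1,d1=ray(*a);o2,d2=ray(*b)
    s=np.linalg.lstsq(np.stack([d1,-d2],1),o2-o1,rcond=None)[0]
    p,q=o1+d1*s[0],o2+d2*s[1]; return (p+q)/2,np.linalg.norm(p-q)
def crop(img,x0,y0,x1,y1,f,name):
    cv2.imwrite("pics/"+name,cv2.resize(img[y0:y1,x0:x1],None,fx=f,fy=f,interpolation=cv2.INTER_CUBIC))
E
python3 - <<'E'
from h import *
for n in ["side","top","wrist"]:
    c=ctrl.get_calibration(n); print(n,-c["R"].T@c["t"])
s=ctrl.get_state(); print(proj("top",s["position"]),proj("side",s["position"]))
print("base",proj("top",[0,0,0]),proj("side",[0,0,0]))
for uv in [(392,205),(210,212)]: print(plane("top",uv,75))
print("box corners?",[plane("top",uv,55) for uv in [(157,196),(256,182),(263,230),(164,245)]])
t=cv2.imread("pics/top0.png"); crop(t,120,130,280,260,5,"tbox.png"); crop(t,340,160,430,280,5,"tnoz.png")
t=cv2.imread("pics/side0.png"); crop(t,165,85,305,235,4,"sbox.png"); crop(t,240,290,360,384,5,"snoz.png")
E
```

```text
side [ 340.421 -503.743  842.59 ]
top [ 372.116   96.887 1014.804]
wrist [ 255.419 -463.538  372.644]
[542.997 338.979] [130.67  612.036]
base [309.608 419.669] [ 14.474 344.997]
[ 519.158 -276.591   75.   ]
[544.798 210.943  75.   ]
box corners? [array([606.537, 356.393,  55.   ]), array([621.248,  80.63 ,  55.   ]), array([486.241,  73.866,  55.   ]), array([470.39 , 341.477,  55.   ])]
```

View pics/tbox.png

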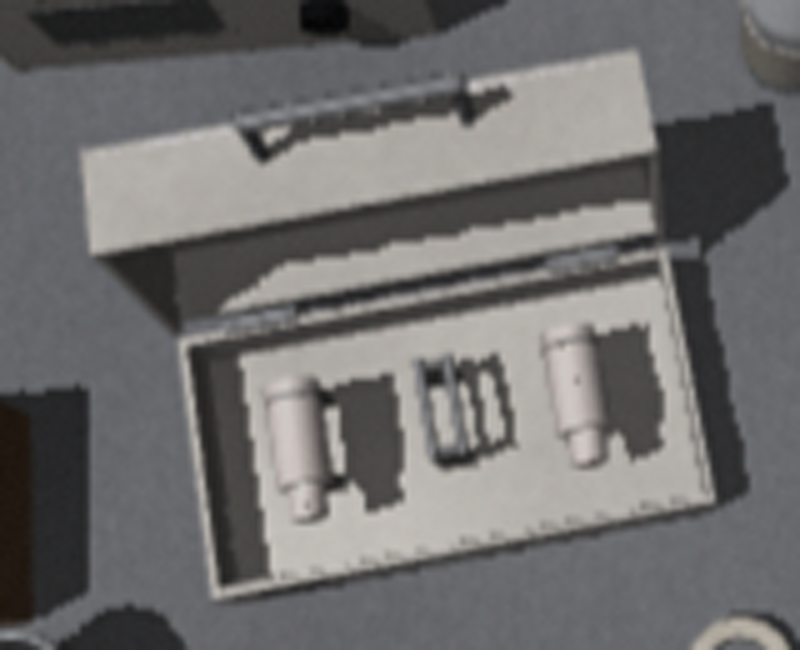

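View pics/tnoz.png

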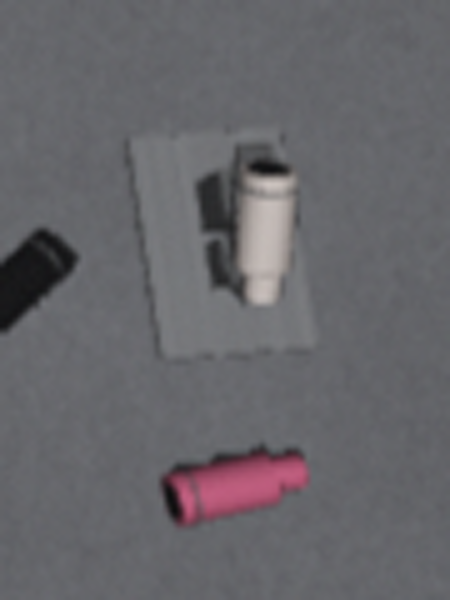

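View pics/sbox.png

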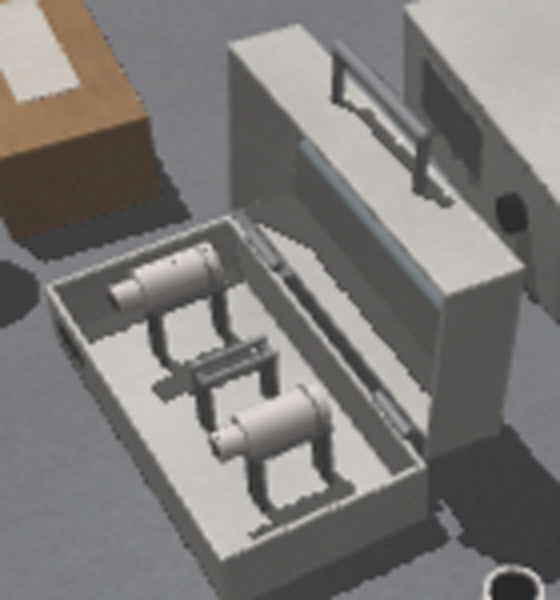

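View pics/snoz.png

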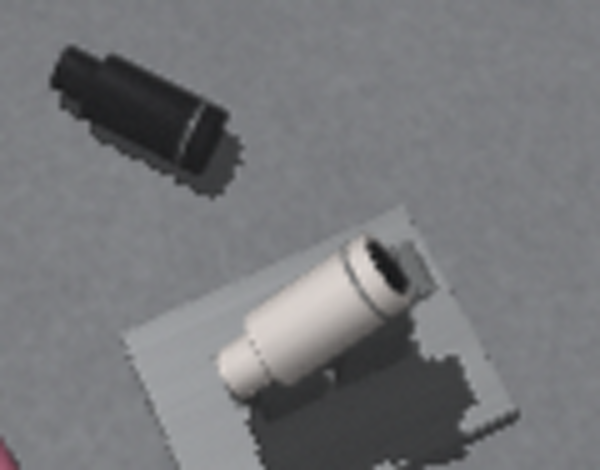

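>>> {"api": "send_rows", "payload": {
  "deltas": [
    [[-0.08,-0.3,0,-0.15,0],[-0.16,-0.6,0,-0.25,0],[-0.23,-0.98,0,-0.35,0],[-0.23,-0.98,0,-0.45,0],[-0.23,-0.98,0,-0.5,0],[-0.23,-0.98,0,-0.5,0],[-0.23,-0.98,0,-0.5,0],[-0.23,-0.98,0,-0.5,0],[-0.23,-0.98,0,-0.5,0]]
  ]
}}

```text
clock: 1.27
position: [309.3, -407.7, 208.6]
ee_rot: [[0.936, 0.353, -0.001], [0.353, -0.936, 0.001], [-0.0, -0.001, -1.0]]
contact_force: [-0.2, -0.4, -0.3]
grip_width: 1.005
```

```bash
cat >> h.py <<'E'
def togo(P,yang):
    """numbers for TCP to P, tool y axis at world angle yang (deg)"""
    s=ctrl.get_state(); d=np.array(P,float)-s["position"]; R=s["ee_rot"]
    a=np.degrees(np.arctan2(R[1,1],R[0,1])); da=(yang-a+180)%360-180
    print("pos",s["position"],"yang %.2f"%a,"q",s["q"],"clk %.2f"%s["clock"],"F",s["contact_force"],"w %.3f"%s["grip_width"])
    print("shift",R.T@d/150,"roll %.4f"%(-da/180))
E
python3 -c "
from h import *
togo([519,-277,200],0)"
```

```text
pos [ 309.319 -407.704  208.62 ] yang -69.32 q [-1.053  0.015  0.064  1.621 -0.     0.157] clk 1.27 F [-0.219 -0.37  -0.319] w 1.005
shift [ 1.616 -0.322  0.057] roll -0.3851
```

>>> {"api": "send_rows", "payload": {
  "deltas": [
    [[0.3,-0.06,0,-0.06,0],[0.6,-0.12,0,-0.12,0],[0.9,-0.18,0,-0.18,0],[1.0,-0.2,0,-0.24,0],[1.0,-0.2,0.03,-0.3,0],[1.0,-0.2,0.03,-0.36,0],[1.0,-0.2,0.03,-0.385,0],[1.0,-0.2,0.03,-0.385,0],[1.0,-0.2,0.03,-0.385,0]]
  ]
}}

```text
clock: 2.4
position: [439.3, -327.2, 204.4]
ee_rot: [[0.005, 1.0, -0.0], [1.0, -0.005, 0.0], [0.0, -0.0, -1.0]]
contact_force: [-0.5, -0.7, -0.2]
grip_width: 0.999
```

```bash
python3 -c "
from h import *
togo([519,-277,200],0)
cv2.imwrite('pics/w1.png',ctrl.capture('wrist'))"
```

```text
pos [ 439.348 -327.242  204.352] yang -0.27 q [-0.763  0.107  0.153  1.617 -0.    -0.758] clk 2.40 F [-0.515 -0.738 -0.159] w 0.999
shift [0.337 0.529 0.029] roll -0.0015
```

View pics/w1.png

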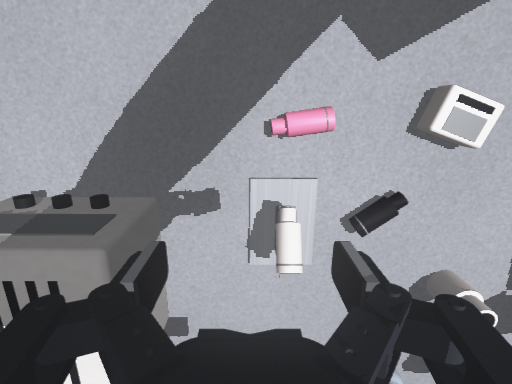

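```bash
python3 - <<'E'
from h import *
im=cv2.imread('pics/w1.png'); crop(im,230,170,340,290,5,"w1c.png")
print(im[240,289],im[200,260],im[280,305],im[190,289])
crop(cv2.imread('pics/top0.png'),375,180,410,230,10,"tn2.png")
crop(cv2.imread('pics/side0.png'),275,330,335,380,10,"sn2.png")
E
```

```text
[244 244 245] [206 199 196] [185 176 174] [213 205 202]
```

View pics/w1c.png

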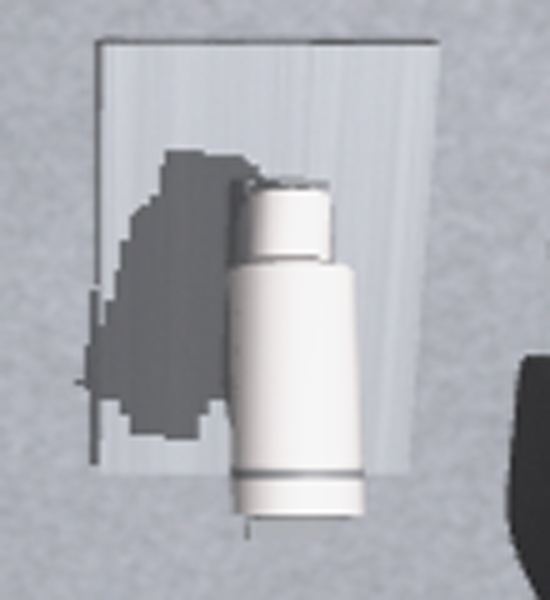

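View pics/sn2.png

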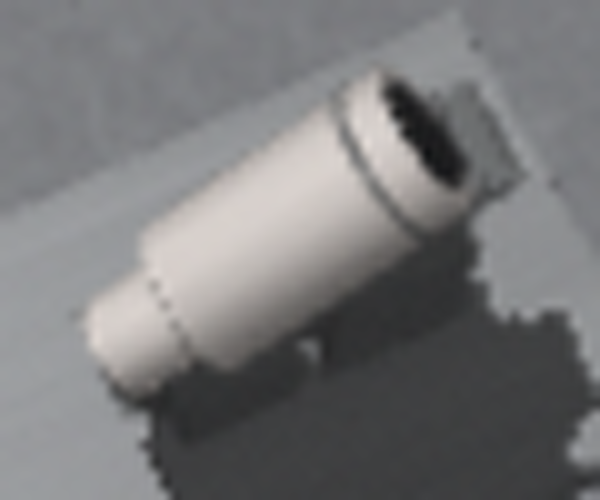

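View pics/tn2.png

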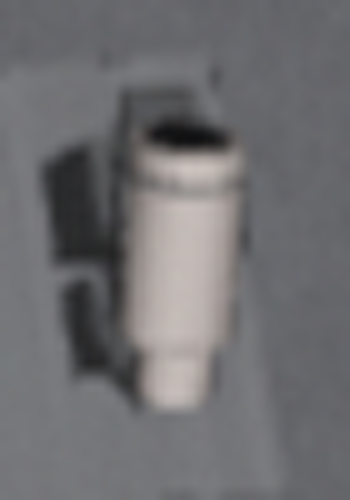

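```bash
cat > m1.py <<'E'
from h import *
def full(p,o,f): return ((p[0]+.5)/f-.5+o[0],(p[1]+.5)/f-.5+o[1])
c=ctrl.get_calibration('wrist')
W=lambda p: full(p,(230,170),5)
m=plane('wrist',W((296,389)),75,c); print('wrist mid',m)
dz=28*np.sin(.56)
print('neck shoulder',plane('wrist',W((292,263)),75-dz,c),'tail',plane('wrist',W((300,515)),75+dz,c),'necktip',plane('wrist',W((290,188)),75-46*np.sin(.56),c))
S=lambda p: full(p,(275,330),10); T=lambda p: full(p,(375,180),10)
print('plate corners', [plane('wrist',W(p),6,c) for p in [(100,42),(438,42),(98,465),(410,473)]])
# barrel mid in side: mid of silhouettes ; top
print('top mid',plane('top',T((186,245)),75),'neck tip top',plane('top',T((172,395)),75-24))
print('side mid',plane('side',S((290,225)),75))
print(tri(('wrist',W((290,190)),c),('top',T((174,402)),None)))
E
python3 m1.py
```

```text
wrist mid [ 524.748 -280.339   75.   ]
neck shoulder [ 499.496 -280.243   60.127] tail [ 548.624 -280.525   89.873] necktip [ 484.126 -280.033   50.565]
plate corners [array([ 459.397, -325.561,    6.   ]), array([ 459.776, -235.879,    6.   ]), array([ 587.044, -326.644,    6.   ]), array([ 590.095, -235.329,    6.   ])]
top mid [ 521.44  -280.116   75.   ] neck tip top [ 484.455 -278.62    51.   ]
side mid [ 519.62  -283.424   75.   ]
(array([ 483.551, -279.581,   50.589]), np.float64(2.2380090028981905))
```

```bash
python3 -c "
from h import *
togo([524,-280.4,160],0)"
```

```text
pos [ 439.35  -327.282  204.432] yang -0.26 q [-0.763  0.107  0.153  1.617  0.    -0.758] clk 2.45 F [0.384 0.404 0.239] w 0.994
shift [0.315 0.563 0.296] roll -0.0015
```

>>> {"api": "send_rows", "payload": {
  "deltas": [
    [[0.1,0.19,0.05,-0.001,0],[0.2,0.38,0.15,-0.001,0],[0.315,0.563,0.25,-0.001,0],[0.315,0.563,0.296,-0.001,0],[0.315,0.563,0.296,-0.001,0],[0.315,0.563,0.296,-0.001,0]]
  ],
  "squeeze": 25
}}

```text
clock: 3.2
position: [523.6, -281.1, 160.9]
ee_rot: [[0.002, 1.0, 0.001], [1.0, -0.002, -0.001], [-0.001, 0.001, -1.0]]
contact_force: [0.1, 0.4, -1.3]
grip_width: 0.997
```

```bash
python3 -c "
from h import *
togo([524,-280.4,72],0)
cv2.imwrite('pics/w2.png',ctrl.capture('wrist'))"
```

```text
pos [ 523.643 -281.128  160.947] yang -0.09 q [-0.605  0.223  0.197  1.544 -0.    -0.604] clk 3.20 F [ 0.075  0.391 -1.267] w 0.997
shift [0.005 0.002 0.593] roll -0.0005
```

View pics/w2.png

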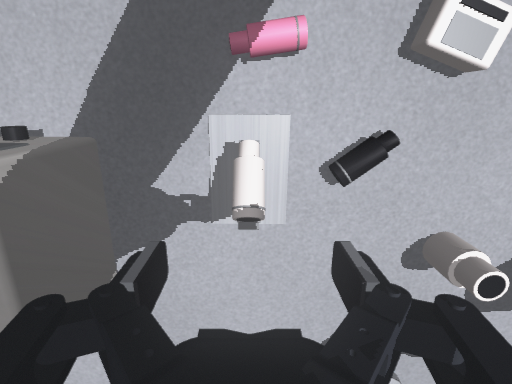

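>>> {"api": "send_rows", "payload": {
  "deltas": [
    [[0.005,0.002,0.15,0,0.2],[0.005,0.002,0.3,0,0.2],[0.005,0.002,0.42,0,0.2],[0.005,0.002,0.52,0,0.2],[0.005,0.002,0.59,0,0.2],[0.005,0.002,0.593,0,0.2],[0.005,0.002,0.593,0,0.2],[0.005,0.002,0.593,0,0.2]]
  ]
}}

```text
clock: 4.25
position: [525.0, -280.0, 72.2]
ee_rot: [[0.0, 1.0, 0.001], [1.0, -0.0, -0.001], [-0.001, 0.001, -1.0]]
contact_force: [0.2, -0.9, 0.5]
grip_width: 0.8
```

```bash
python3 -c "
from h import *
togo([524,-280.4,72],0)
cv2.imwrite('pics/w3.png',ctrl.capture('wrist'))"
```

```text
pos [ 525.006 -279.989   72.241] yang -0.01 q [-0.603  0.239  0.04   1.369  0.    -0.602] clk 4.25 F [ 0.183 -0.888  0.468] w 0.800
shift [-0.003 -0.007  0.002] roll -0.0001
```

View pics/w3.png

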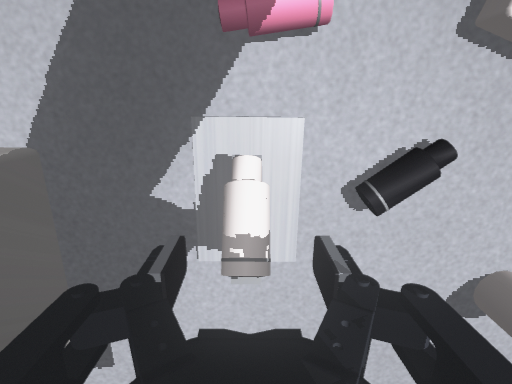

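```bash
python3 -c "
from h import *
p=ctrl.get_state()['position']
print(proj('wrist',p+[0,0,2]),proj('wrist',[524,-280.4,75]),proj('wrist',p+[0,0,-17]))
for s in(-28,28): print(proj('wrist',[524+s*np.cos(.56),-280.4,75+s*np.sin(.56)]))
crop(cv2.imread('pics/w3.png'),140,140,360,300,3.5,'w3c.png')"
```

```text
[247.042 228.349] [246.336 227.492] [247.283 216.659]
[246.478 184.376]
[246.181 274.231]
```

View pics/w3c.png

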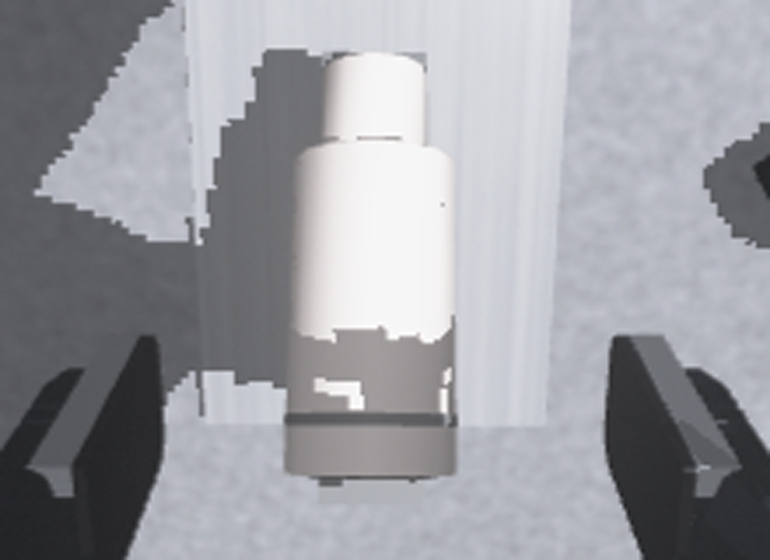

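>>> {"api": "send_rows", "payload": {
  "deltas": [
    [[-0.003,-0.007,0.0,0,0.3],[-0.003,-0.007,0.0,0,0.5],[-0.003,-0.007,0.0,0,0.7],[-0.003,-0.007,0.0,0,0.8],[-0.003,-0.007,0.0,0,0.8],[-0.003,-0.007,0.0,0,0.8],[-0.003,-0.007,0.0,0,0.8],[-0.003,-0.007,0.0,0,0.8]]
  ],
  "squeeze": 25
}}

```text
clock: 5.3
position: [523.3, -280.4, 71.5]
ee_rot: [[0.001, 1.0, 0.0], [1.0, -0.001, -0.001], [-0.001, 0.0, -1.0]]
contact_force: [-0.3, -1.6, 2.3]
grip_width: 0.201
```

```bash
python3 -c "
from h import *
togo([524,-280.4,180],0)"
```

```text
pos [ 523.322 -280.354   71.491] yang -0.03 q [-0.604  0.238  0.036  1.369 -0.    -0.604] clk 5.30 F [-0.329 -1.575  2.287] w 0.201
shift [-0.001  0.005 -0.723] roll -0.0002
```

```bash
python3 -c "
from h import *
im=ctrl.capture('wrist')
crop(im,100,120,400,340,2.6,'w4c.png')"
```

```text
(no output)
```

View pics/w4c.png

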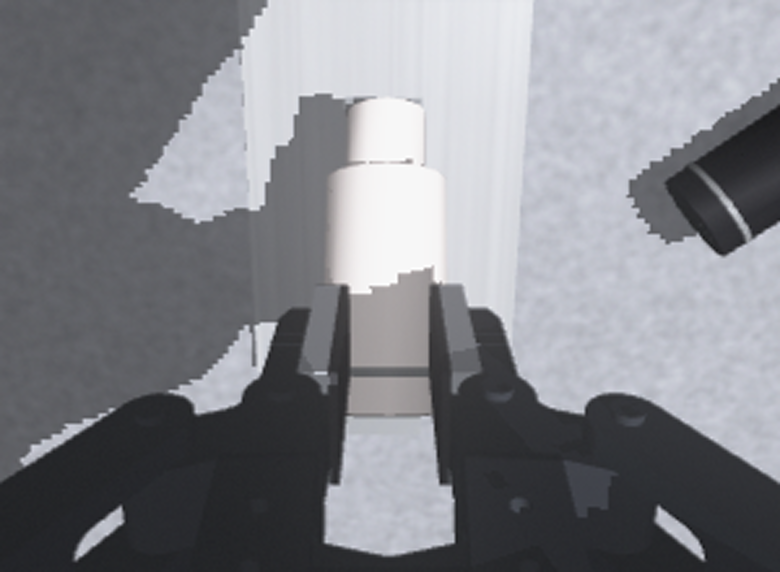

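>>> {"api": "send_rows", "payload": {
  "deltas": [
    [[0,0,0,0,1],[0,0,0,0,1],[0,0,0,0,1],[0,0,0,0,1]]
  ],
  "squeeze": 25
}}

```text
clock: 5.85
position: [522.4, -281.2, 73.1]
ee_rot: [[0.001, 1.0, -0.001], [1.0, -0.001, -0.003], [-0.003, -0.001, -1.0]]
contact_force: [-5.3, -2.1, 7.8]
grip_width: -0.002
```

```bash
python3 -c "
from h import *
im=ctrl.capture('wrist')
crop(im,100,120,400,340,2.6,'w5c.png')
togo([524,-280.4,180],0)
p=ctrl.get_state()['position']
for z in (-17,0,20):
  for y in (-15,15): print(z,y,(proj('wrist',p+[-11,y,z])-[100,120])*2.6)"
```

```text
pos [ 522.455 -281.246   73.173] yang -0.07 q [-0.605  0.236  0.038  1.372 -0.003 -0.604] clk 5.90 F [-5.327 -1.55   8.278] w 0.003
shift [ 0.004  0.01  -0.712] roll -0.0004
-17 -15 [325.59  212.436]
-17 15 [440.138 212.464]
0 -15 [319.61  236.088]
0 15 [444.716 236.13 ]
20 -15 [310.992 270.173]
20 15 [451.313 270.24 ]
```

View pics/w5c.png

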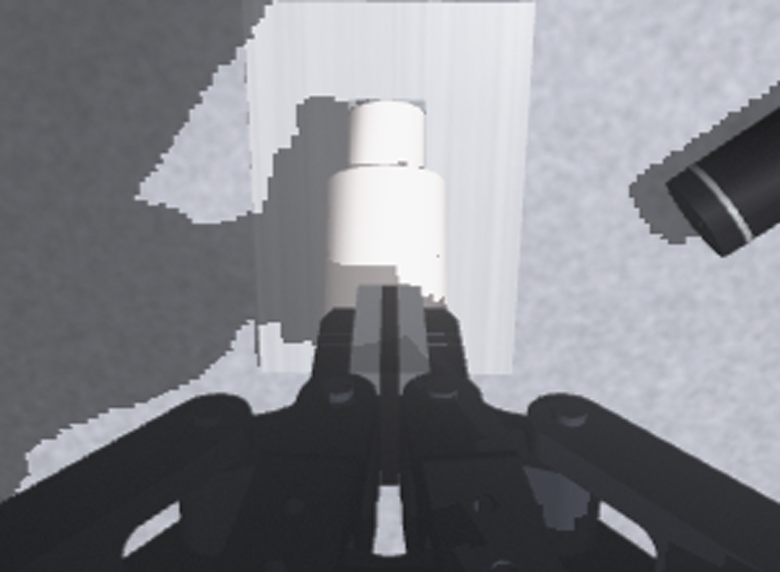

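```bash
python3 -c "
from h import *
im=ctrl.capture('side')
p=ctrl.get_state()['position']
print(p,(proj('side',p)-[220,224])*5,(proj('side',p-[0,0,17])-[220,224])*5,(proj('top',p)))
crop(im,220,224,380,384,5,'s5.png')
im=ctrl.capture('top');crop(im,340,120,450,250,5,'t5.png');print((proj('top',p-[0,0,17])-[340,120])*5)"
```

```text
[ 522.444 -281.208   73.138] [421.267 633.415] [418.084 649.745] [393.231 203.781]
[254.691 424.873]
```

View pics/s5.png

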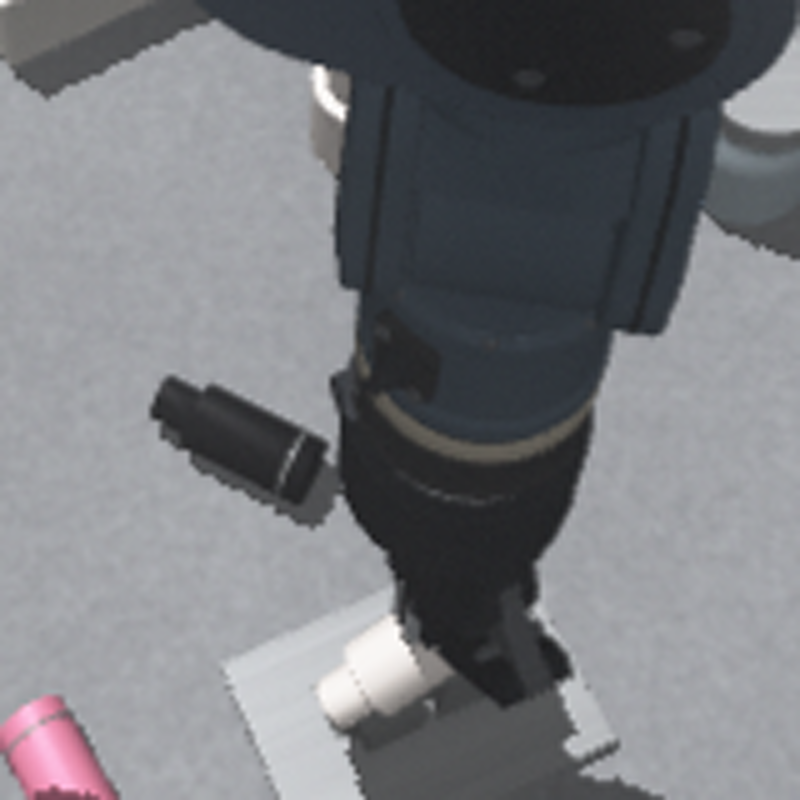

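View pics/t5.png

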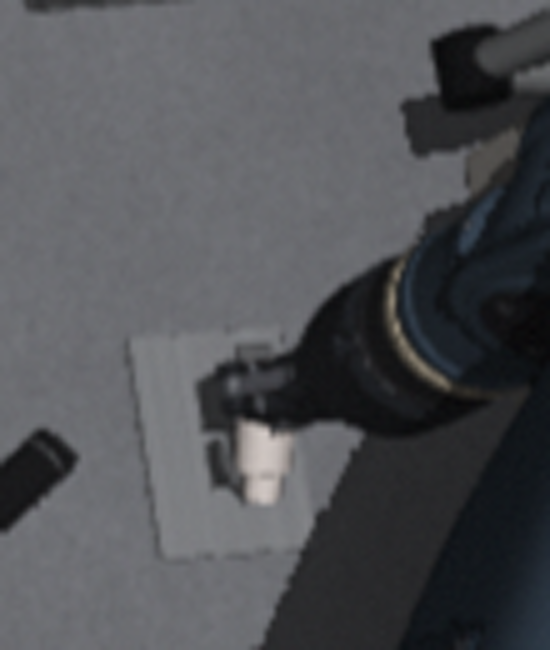

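```bash
python3 -c "
from h import *
p=ctrl.get_state()['position']
for z in (-17,22,60,100,150,200,250): print(z,(proj('side',p+[0,0,z])-[220,224])*5,(proj('top',p+[0,0,z])-[340,120])*5)
import subprocess
print(ctrl.get_state()['ee_rot'], ctrl.nose_length,[a for a in dir(ctrl) if a[0]!='_'])
"
```

```text
-17 [418.062 649.738] [254.703 424.886]
22 [425.526 611.438] [281.602 410.88 ]
60 [433.391 571.088] [309.999 396.094]
100 [442.38  524.964] [342.531 379.156]
150 [454.796 461.258] [387.589 355.695]
200 [468.749 389.663] [438.402 329.237]
250 [484.544 308.618] [496.147 299.17 ]
[[ 0.001  1.    -0.001]
 [ 1.    -0.001 -0.003]
 [-0.003 -0.001 -1.   ]] 17.0 ['PlanningError', 'capture', 'get_calibration', 'get_state', 'hand_in', 'nose_length']
```

>>> {"api": "send_rows", "payload": {
  "deltas": [
    [[0,0,-0.15,0,1],[0,0,-0.35,0,1],[0,0,-0.55,0,1],[0,0,-0.6,0,1],[0,0,-0.6,0,1],[0,0,-0.6,0,1]]
  ]
}}

```text
clock: 6.75
position: [522.6, -279.3, 159.2]
ee_rot: [[0.0, 1.0, -0.002], [1.0, -0.0, 0.002], [0.002, -0.002, -1.0]]
contact_force: [-0.2, 0.1, -0.5]
grip_width: 0.003
```

```bash
python3 -c "
from h import *
s=ctrl.get_state();print(s)
p=s['position']
im=ctrl.capture('side')
for z in (-17,22,60): print(z,(proj('side',p+[0,0,z])-[220,224])*5,(proj('top',p+[0,0,z])-[340,120])*5,(proj('wrist',p+[0,0,z])-[100,120])*2.6)
crop(im,220,224,380,384,5,'s6.png')
im=ctrl.capture('top');crop(im,340,120,450,250,5,'t6.png')
im=ctrl.capture('wrist');crop(im,100,120,400,340,2.6,'w6.png')
"
```

```text
{'clock': 6.75, 'q': array([-0.604,  0.223,  0.193,  1.544,  0.   , -0.604]), 'dq': array([-0.002,  0.003, -0.004,  0.002, -0.001, -0.001]), 'joint_torque': array([  0.027, -41.271,  32.676,   0.004,   0.005,  -0.   ]), 'position': array([ 522.592, -279.329,  159.215]), 'ee_rot': array([[ 0.   ,  1.   , -0.002],
       [ 1.   , -0.   ,  0.002],
       [ 0.002, -0.002, -1.   ]]), 'contact_force': array([-0.234,  0.14 , -0.468]), 'moment': array([-0.04 , -0.056, -0.039]), 'grip_width': 0.0032124238811934657}
-17 [433.16  555.965] [313.347 392.415] [382.806 251.824]
22 [441.978 510.014] [345.507 375.584] [381.894 321.195]
60 [451.337 461.246] [379.725 357.675] [380.469 429.53 ]
```

View pics/s6.png

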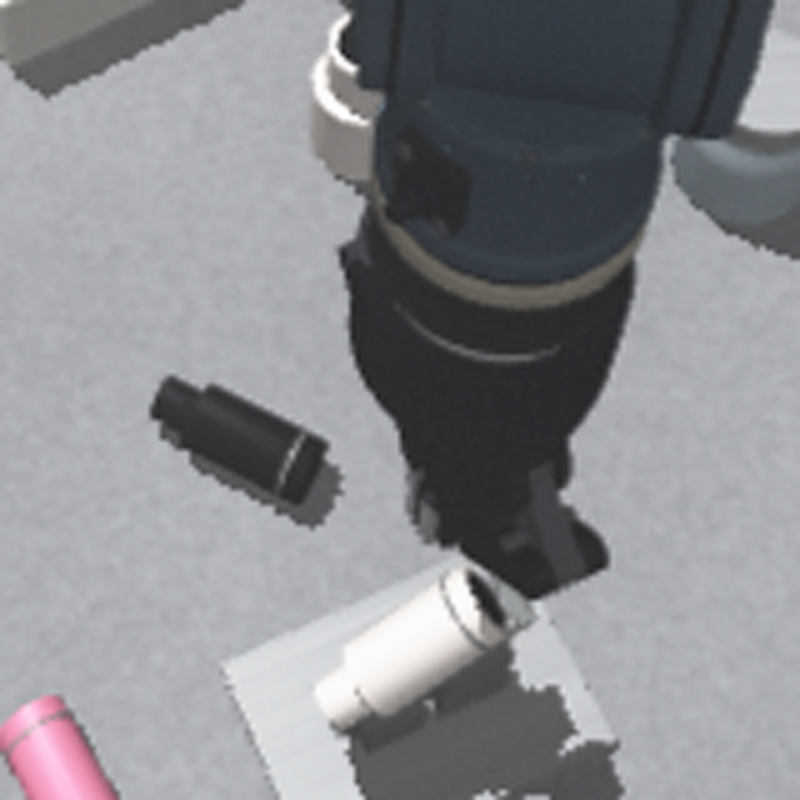

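View pics/t6.png

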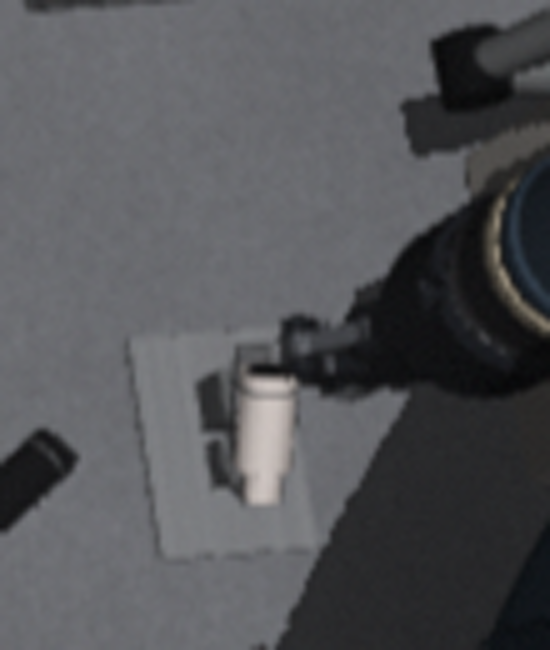

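View pics/w6.png

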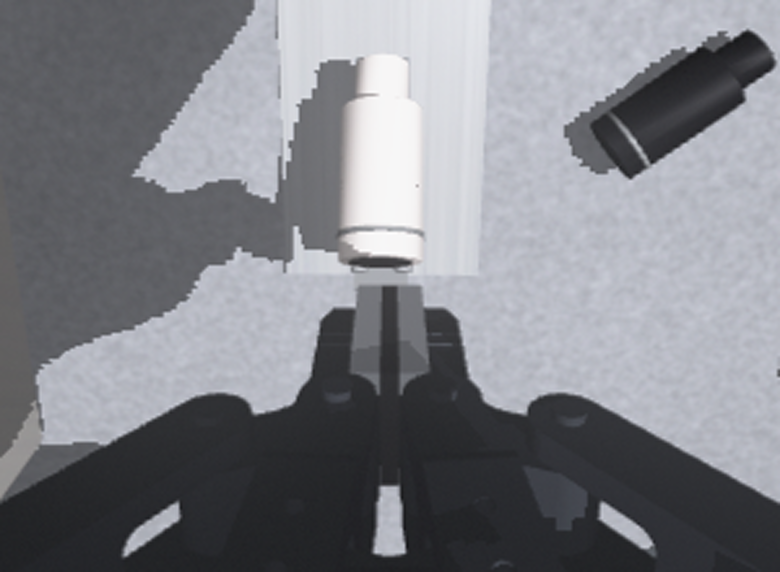

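```bash
python3 -c "
from h import *
im=ctrl.capture('side')
g=np.clip((im.astype(float)/255)**.45*255,0,255).astype('uint8')
crop(g,280,290,360,350,10,'s7.png')
im=ctrl.capture('top')
g=np.clip((im.astype(float)/255)**.45*255,0,255).astype('uint8')
crop(g,385,170,445,215,13,'t7.png')
"
```

```text
(no output)
```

View pics/s7.png

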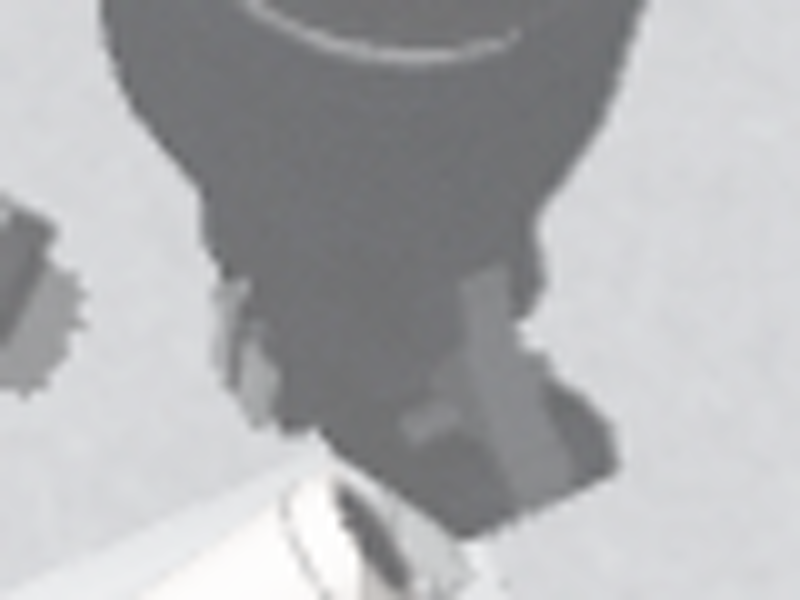

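View pics/t7.png

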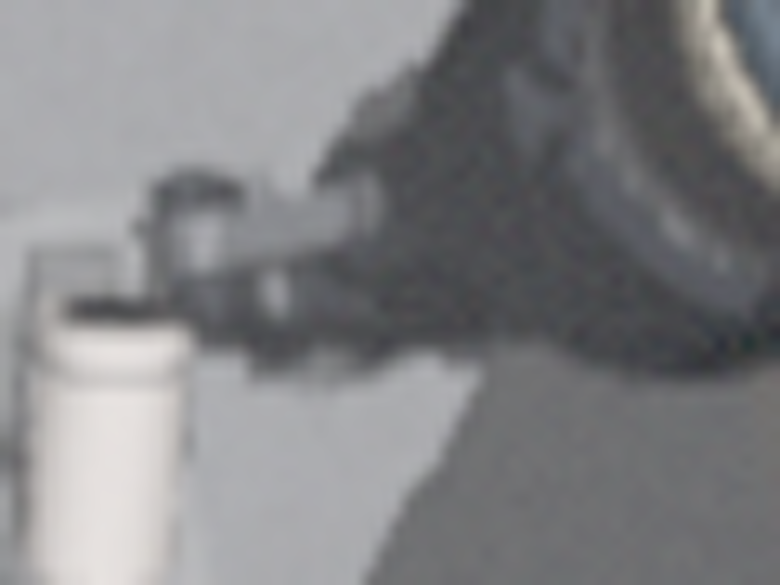

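```bash
python3 -c "
from h import *
p=ctrl.get_state()['position'];c=ctrl.get_calibration('wrist')
print(p)
for s in [(326,344),(341,337)]:
  for w in [(325,315),(333,308),(320,340),(355,285)]:
    q,g=tri(('side',s,None),('wrist',(w[0]/2.6+100,w[1]/2.6+120),c)); print(s,w,q-p,g)
  for z in (-17,0,22,40): print('z',z,plane('side',s,p[2]+z)-p)
"
```

```text
[ 522.896 -279.782  160.251]
(326, 344) (325, 315) [ 31.066 -18.947 -43.353] 2.7203269289509997
(326, 344) (333, 308) [ 33.11  -16.885 -51.465] 1.9821594477523243
(326, 344) (320, 340) [ 29.582 -20.841 -29.919] 8.442651208542463
(326, 344) (355, 285) [ 39.469 -10.192 -78.765] 1.56145360372012
z -17 [ 22.125 -27.153 -17.   ]
z 0 [ 17.151 -31.937  -0.   ]
z 22 [ 10.715 -38.129  22.   ]
z 40 [  5.449 -43.194  40.   ]
(341, 337) (325, 315) [ 60.099 -17.117 -74.248] 22.720357011666596
(341, 337) (333, 308) [ 62.485 -14.762 -83.255] 23.908710228493202
(341, 337) (320, 340) [ 60.06  -18.911 -63.016] 15.493908671898595
(341, 337) (355, 285) [  69.204   -7.367 -111.725] 29.124319778275947
z -17 [ 51.814 -27.393 -17.   ]
z 0 [ 46.118 -32.172  -0.   ]
z 22 [ 38.748 -38.355  22.   ]
z 40 [ 32.718 -43.415  40.   ]
```

>>> {"api": "send_rows", "payload": {
  "deltas": [
    [[0.0,0.005,0,0,0.2],[0.0,0.005,0.0,0,0.2],[0.0,0.005,0.1,0,0.2],[0,0.005,0.25,0,0.2],[0,0.005,0.4,0,0.2],[0,0.005,0.55,0,0.2],[0,0.005,0.63,0,0.2],[0,0.005,0.67,0,0.2],[0,0.005,0.67,0,0.2],[0,0.005,0.67,0,0.2]]
  ]
}}

```text
clock: 8.25
position: [524.8, -280.5, 61.9]
ee_rot: [[0.0, 1.0, 0.002], [1.0, -0.0, -0.001], [-0.001, 0.002, -1.0]]
contact_force: [-0.1, 0.0, -0.5]
grip_width: 0.798
```

```bash
python3 -c "
from h import *
togo([524,-280.4,29],0)
im=ctrl.capture('wrist');crop(im,100,120,400,340,2.6,'w8.png')
"
```

```text
pos [ 524.76  -280.533   61.863] yang -0.02 q [-0.604  0.244  0.024  1.349  0.    -0.603] clk 8.25 F [-0.094  0.013 -0.497] w 0.798
shift [ 0.001 -0.005  0.219] roll -0.0001
```

View pics/w8.png

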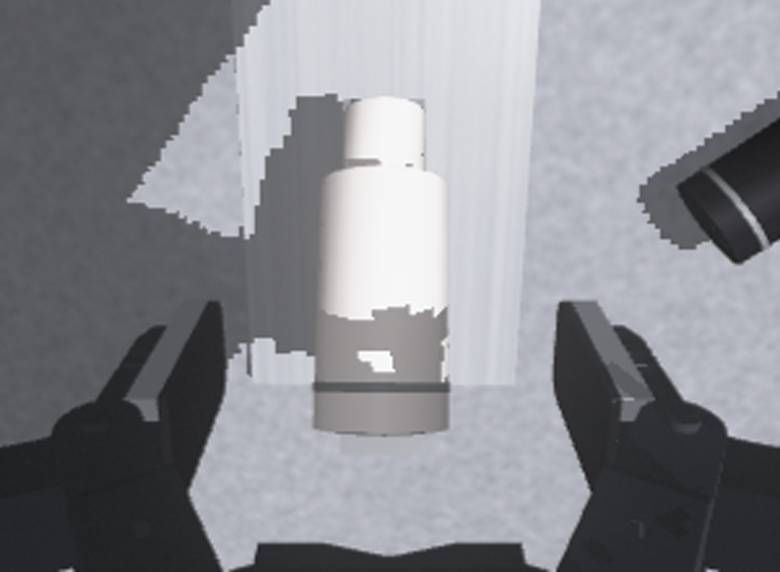

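>>> {"api": "send_rows", "payload": {
  "deltas": [
    [[0.001,-0.003,0.05,0,0.2],[0.001,-0.005,0.1,0,0.2],[0.001,-0.005,0.15,0,0.2],[0.001,-0.005,0.19,0,0.2],[0.001,-0.005,0.215,0,0.2],[0.001,-0.005,0.215,0,0.2],[0.001,-0.005,0.215,0,0.2],[0.001,-0.005,0.215,0,0.2]]
  ]
}}

```text
clock: 9.3
position: [523.6, -280.1, 28.9]
ee_rot: [[0.0, 1.0, 0.001], [1.0, -0.0, -0.0], [-0.0, 0.001, -1.0]]
contact_force: [-1.3, -0.1, 1.3]
grip_width: 0.802
```

```bash
python3 -c "
from h import *
togo([524,-280.4,29],0)
im=ctrl.capture('wrist');crop(im,100,120,400,340,2.6,'w9.png')
"
```

```text
pos [ 523.622 -280.122   28.949] yang -0.02 q [-0.604  0.259 -0.024  1.286  0.    -0.604] clk 9.30 F [-1.259 -0.09   1.251] w 0.802
shift [-0.002  0.003 -0.   ] roll -0.0001
```

View pics/w9.png

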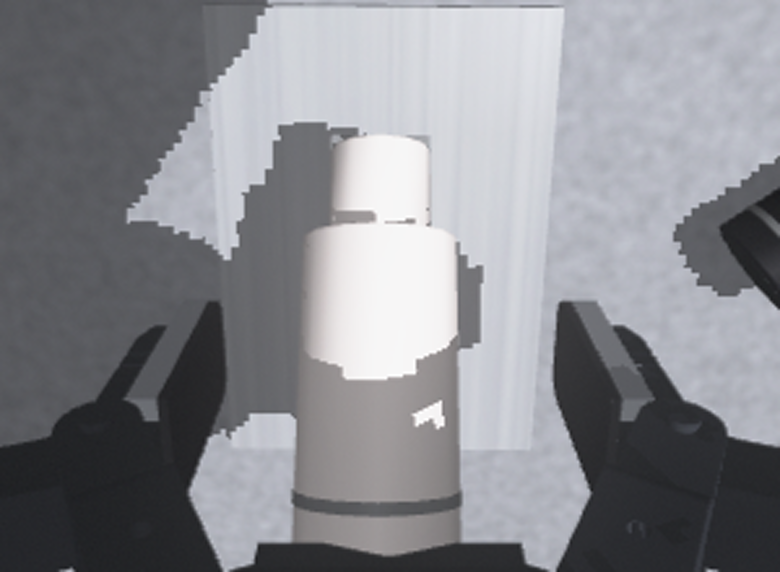

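>>> {"api": "send_rows", "payload": {
  "deltas": [
    [[0,0.003,0,0,0.3],[0,0.003,0,0,0.4],[0,0.003,0,0,0.5],[0,0.003,0,0,0.6],[0,0.003,0,0,0.7],[0,0.003,0,0,0.8],[0,0.003,0,0,0.9],[0,0.003,0,0,1],[0,0.003,0,0,1],[0,0.003,0,0,1]]
  ],
  "squeeze": 25
}}

```text
clock: 10.6
position: [524.1, -281.6, 29.4]
ee_rot: [[0.001, 1.0, 0.001], [1.0, -0.001, -0.003], [-0.003, 0.001, -1.0]]
contact_force: [-1.4, -6.9, 2.2]
grip_width: 0.341
```

```bash
python3 -c "
from h import *
togo([524,-280.4,29],0)
im=ctrl.capture('wrist');crop(im,100,120,400,340,2.6,'w10.png')
"
```

```text
pos [ 524.066 -281.55    29.419] yang -0.07 q [-0.604  0.26  -0.022  1.286 -0.002 -0.603] clk 10.60 F [-1.42  -6.872  2.164] w 0.341
shift [ 0.008 -0.     0.003] roll -0.0004
```

View pics/w10.png

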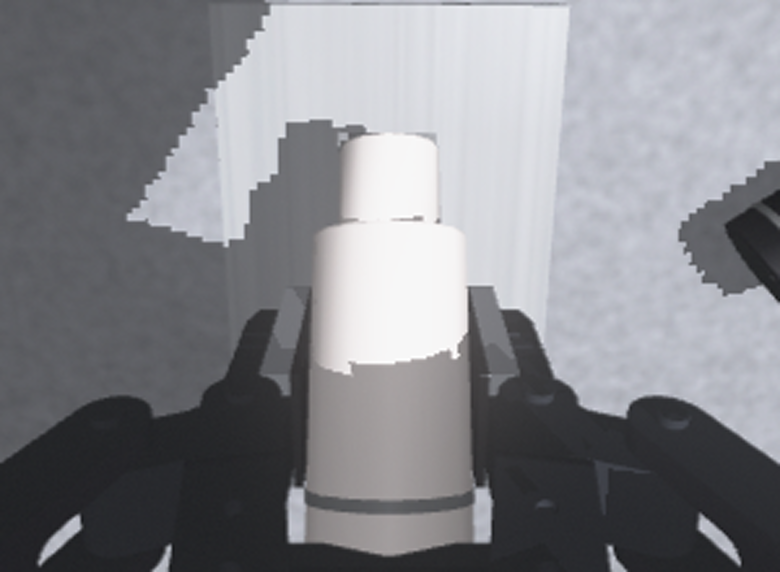

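>>> {"api": "send_rows", "payload": {
  "deltas": [
    [[0,0,-0.05,0,1],[0,0,-0.15,0,1],[0,0,-0.3,0,1],[0,0,-0.45,0,1],[0,0,-0.6,0,1],[0,0,-0.75,0,1],[0,0,-0.88,0,1],[0,0,-0.95,0,1],[0,0,-0.95,0,1]]
  ]
}}

```text
clock: 11.78
position: [524.4, -279.8, 172.2]
ee_rot: [[-0.0, 1.0, 0.002], [1.0, 0.0, -0.001], [-0.001, 0.002, -1.0]]
contact_force: [-0.5, 0.3, -0.8]
grip_width: 0.345
```

```bash
python3 -c "
from h import *
togo([500,0,170],0)
im=ctrl.capture('wrist');crop(im,100,120,400,340,2.6,'w11.png')
im=ctrl.capture('side');crop(im,240,200,360,320,5,'s11.png')
"
```

```text
pos [ 524.389 -279.819  172.211] yang 0.00 q [-0.603  0.223  0.219  1.565  0.001 -0.603] clk 11.78 F [-0.483  0.299 -0.757] w 0.345
shift [ 1.865 -0.163  0.013] roll 0.0000
```

View pics/w11.png

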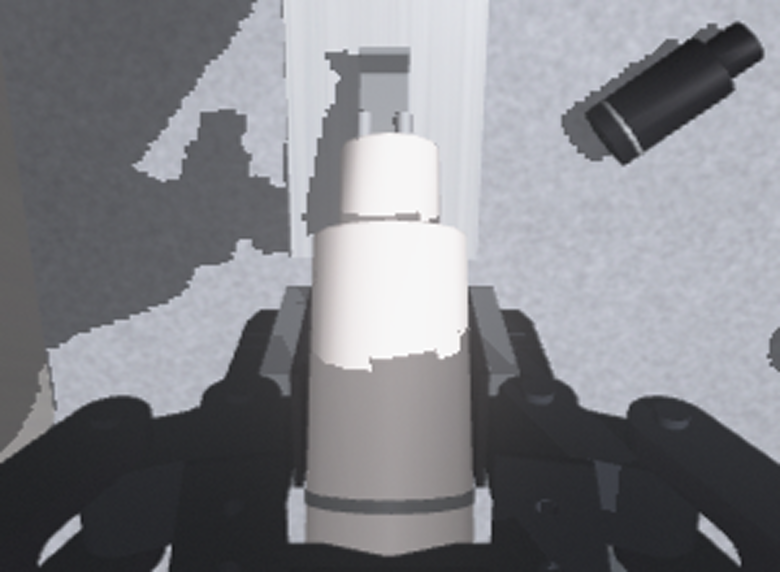

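View pics/s11.png

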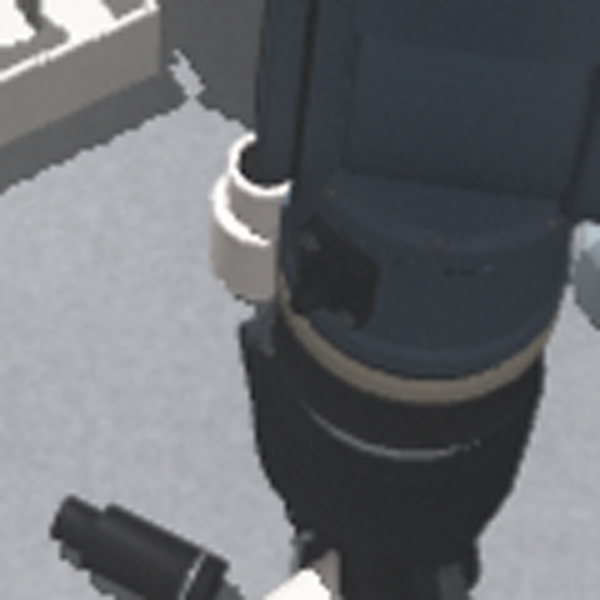

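>>> {"api": "send_rows", "payload": {
  "deltas": [
    [[0.1,0,0,0,1],[0.3,0,0,0,1],[0.5,0,0,0,1],[0.7,0,0,0,1],[0.9,0,0,0,1],[1.0,0,0,0,1]]
  ]
}}

```text
clock: 12.62
position: [523.1, -127.6, 170.3]
ee_rot: [[-0.002, 1.0, -0.001], [1.0, 0.002, 0.001], [0.001, -0.001, -1.0]]
contact_force: [0.3, -0.2, -0.7]
grip_width: 0.343
```

>>> {"api": "send_rows", "payload": {
  "deltas": [
    [[0.2,0,0,0,1],[0.4,0,0,0,1],[0.6,0,0,0,1],[0.8,0,0,0,1],[1.0,0,0,0,1]]
  ]
}}

```text
clock: 13.25
position: [523.5, 21.0, 170.5]
ee_rot: [[0.001, 1.0, -0.001], [1.0, -0.001, -0.0], [-0.0, -0.001, -1.0]]
contact_force: [0.2, 0.2, -0.0]
grip_width: 0.351
```

>>> {"api": "send_rows", "payload": {
  "deltas": [
    [[0.2,0.02,0,0,1],[0.35,0.04,0,0,1],[0.47,0.06,0,0,1],[0.53,0.07,0,0,1],[0.53,0.07,0,0,1],[0.53,0.07,0,0,1],[0.53,0.07,0,0,1]]
  ]
}}

```text
clock: 14.12
position: [534.4, 98.9, 171.0]
ee_rot: [[0.001, 1.0, -0.0], [1.0, -0.001, -0.0], [-0.0, -0.0, -1.0]]
contact_force: [-0.3, 0.8, 0.4]
grip_width: 0.345
```

```bash
python3 -c "
from h import *
togo([545,211,170],0)
import json
c=ctrl.get_calibration('wrist'); json.dump({k:np.array(v).tolist() for k,v in c.items()},open('c12.json','w'))
im=ctrl.capture('wrist');cv2.imwrite('pics/w12.png',im)
"
```

```text
pos [534.399  98.906 171.04 ] yang -0.08 q [ 0.06   0.091  0.068  1.549 -0.     0.061] clk 14.12 F [-0.305  0.758  0.405] w 0.345
shift [0.747 0.07  0.007] roll -0.0004
```

View pics/w12.png

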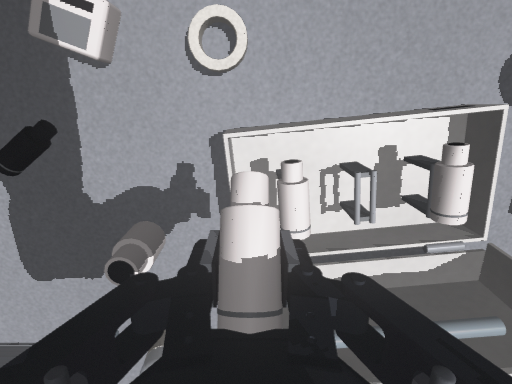

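```bash
python3 -c "
from h import *
im=cv2.imread('pics/w12.png');crop(im,270,130,480,260,3.8,'w12c.png');crop(im,335,155,395,235,8,'w12d.png')
"
```

```text
(no output)
```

View pics/w12c.png

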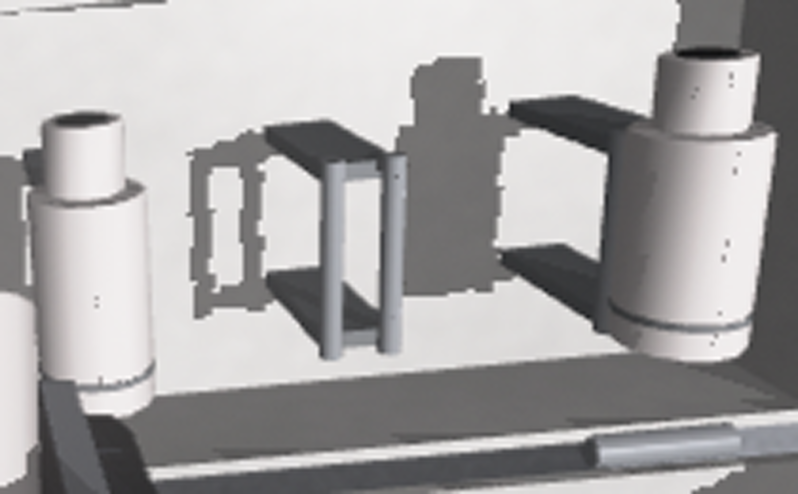

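View pics/w12d.png

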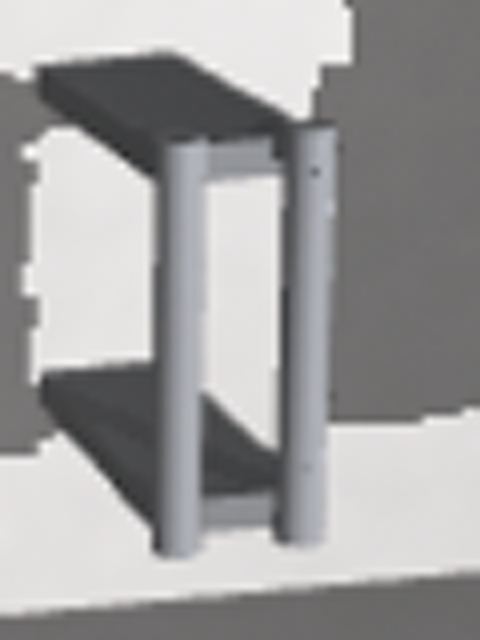

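```bash
cat > m2.py <<'E'
from h import *
import json
c={k:np.array(v) for k,v in json.load(open('c12.json')).items()}
f=lambda p: ((p[0]+.5)/8-.5+335,(p[1]+.5)/8-.5+155)
P=[plane('wrist',f(p),62.5,c) for p in [(183,140),(178,550),(311,127),(301,540)]]
for p in P: print(p)
m=sum(P)/4; print('bay2',m, 'len',np.linalg.norm(P[1]-P[0]),np.linalg.norm(P[3]-P[2]),'gap',np.linalg.norm(P[2]-P[0]),np.linalg.norm(P[3]-P[1]))
for a,b in((0,1),(2,3)):
    d=P[b]-P[a]; print('yaw',np.degrees(np.arctan2(d[1],d[0])))
d=P[2]+P[3]-P[0]-P[1]; print('yaw lat',np.degrees(np.arctan2(-d[0],d[1])))
# rim near edge
r=[plane('wrist',q,55,c) for q in [(224,133),(507,106),(492,241)]]
for q in r: print('rim',q)
d=r[1]-r[0]; print(np.linalg.norm(d),np.degrees(np.arctan2(-d[0],d[1])))
d=r[2]-r[1]; print(np.linalg.norm(d),np.degrees(np.arctan2(d[1],d[0])))
E
python3 m2.py; python3 -c "
from h import *
im=cv2.imread('pics/w12.png');crop(im,215,95,512,255,2.7,'w12e.png')"
```

```text
[524.887 207.466  62.5  ]
[580.102 213.026  62.5  ]
[523.252 223.113  62.5  ]
[578.693 228.977  62.5  ]
bay2 [551.733 218.146  62.5  ] len 55.493656056996954 55.750147916572544 gap 15.732868943124815 16.0136380446096
yaw 5.750336606195533
yaw 6.037766759932001
yaw lat 5.5026910453015665
rim [487.363  75.549  55.   ]
rim [462.362 345.324  55.   ]
rim [604.711 367.221  55.   ]
270.9311893868073 5.294627757204749
144.02325961881672 8.745117697731487
```

View pics/w12e.png

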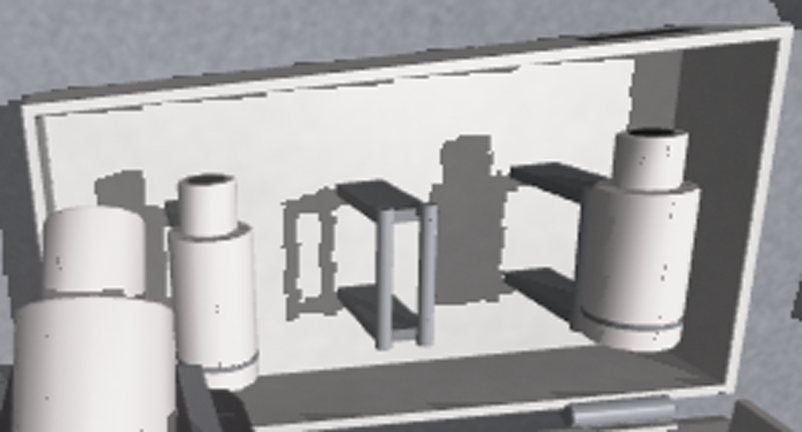

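>>> {"api": "send_rows", "payload": {
  "deltas": [
    [[0.15,0.02,0,-0.01,1],[0.35,0.05,0,-0.02,1],[0.55,0.08,0,-0.032,1],[0.7,0.1,0,-0.032,1],[0.78,0.115,0,-0.032,1],[0.795,0.115,0,-0.032,1],[0.795,0.115,0.1,-0.032,1],[0.795,0.115,0.25,-0.032,1],[0.795,0.115,0.4,-0.032,1],[0.795,0.115,0.47,-0.032,1],[0.795,0.115,0.47,-0.032,1],[0.795,0.115,0.47,-0.032,1]]
  ]
}}

```text
clock: 15.68
position: [552.3, 218.7, 101.4]
ee_rot: [[-0.1, 0.995, 0.002], [0.995, 0.1, 0.0], [0.0, 0.002, -1.0]]
contact_force: [-0.1, 1.0, 0.2]
grip_width: 0.344
```

```bash
python3 -c "
from h import *
togo([551.7,218.1,52],5.7)
im=ctrl.capture('wrist');cv2.imwrite('pics/w13.png',im)
im=ctrl.capture('side');crop(im,160,80,310,240,4,'s13.png')
"
```

```text
pos [552.286 218.736 101.44 ] yang 5.72 q [ 0.264  0.228  0.084  1.426 -0.     0.164] clk 15.68 F [-0.105  1.037  0.17 ] w 0.344
shift [-0.004 -0.005  0.33 ] roll 0.0001
```

View pics/w13.png

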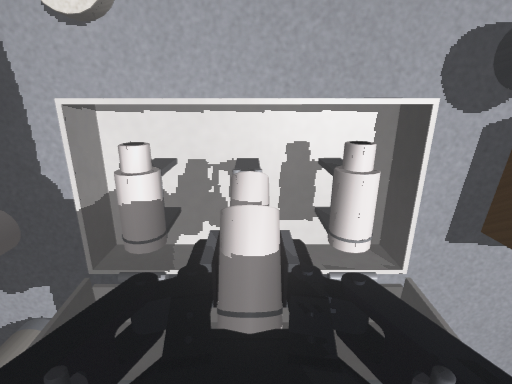

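View pics/s13.png

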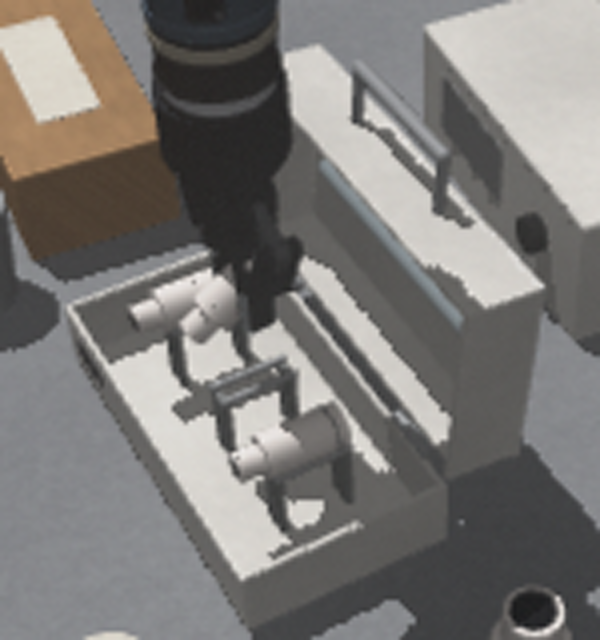

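>>> {"api": "send_rows", "payload": {
  "deltas": [
    [[-0.009,-0.005,0.08,0,1],[-0.009,-0.005,0.16,0,1],[-0.009,-0.005,0.24,0,1],[-0.009,-0.005,0.3,0,1],[-0.009,-0.005,0.33,0,1],[-0.009,-0.005,0.33,0,1],[-0.009,-0.005,0.33,0,1]]
  ]
}}

```text
clock: 16.65
position: [551.5, 217.5, 51.6]
ee_rot: [[-0.1, 0.995, 0.001], [0.995, 0.1, 0.0], [0.0, 0.001, -1.0]]
contact_force: [0.4, -1.0, -0.1]
grip_width: 0.346
```

```bash
python3 -c "
from h import *
togo([551.7,217.1,32.3],5.7)
im=ctrl.capture('wrist');crop(im,100,100,400,320,2.6,'w14.png')
im=ctrl.capture('side');crop(im,180,100,280,200,6,'s14.png')
"
```

```text
pos [551.509 217.512  51.573] yang 5.74 q [0.263 0.244 0.003 1.329 0.    0.162] clk 16.65 F [ 0.437 -1.003 -0.072] w 0.346
shift [-0.003  0.001  0.128] roll 0.0002
```

View pics/w14.png

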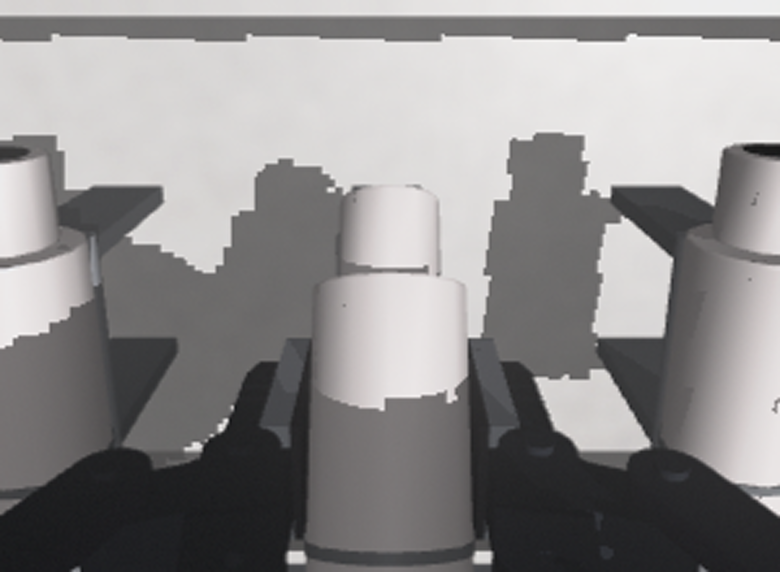

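View pics/s14.png

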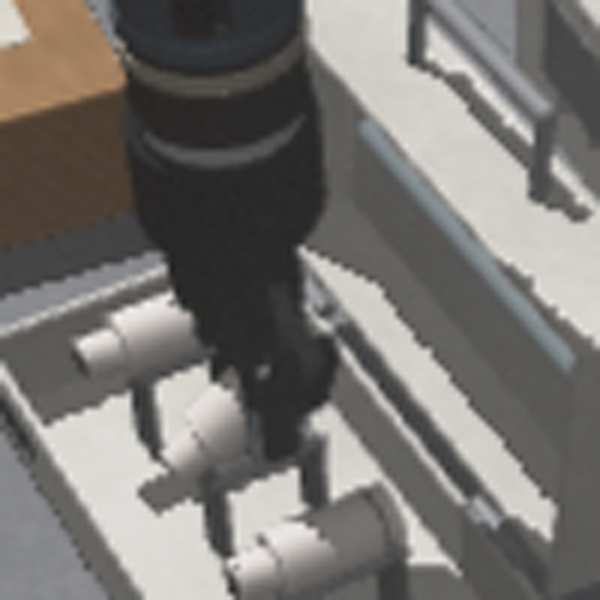

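>>> {"api": "send_rows", "payload": {
  "deltas": [
    [[-0.003,0,0.02,0,1],[-0.003,0,0.04,0,1],[-0.003,0,0.055,0,1],[-0.003,0,0.07,0,1],[-0.003,0,0.07,0,1]]
  ]
}}

```text
clock: 17.38
position: [552.5, 217.1, 43.2]
ee_rot: [[-0.1, 0.995, 0.004], [0.995, 0.1, 0.001], [0.0, 0.004, -1.0]]
contact_force: [-0.9, -0.1, 7.9]
grip_width: 0.34
```

```bash
python3 -c "
from h import *
togo([551.7,217.1,32.3],5.7)
im=ctrl.capture('wrist');crop(im,100,100,400,320,2.6,'w15.png')
"
```

```text
pos [552.51  217.128  43.196] yang 5.74 q [ 0.262  0.248 -0.009  1.31  -0.     0.162] clk 17.38 F [-0.857 -0.088  7.9  ] w 0.340
shift [ 0.    -0.006  0.073] roll 0.0002
```

View pics/w15.png

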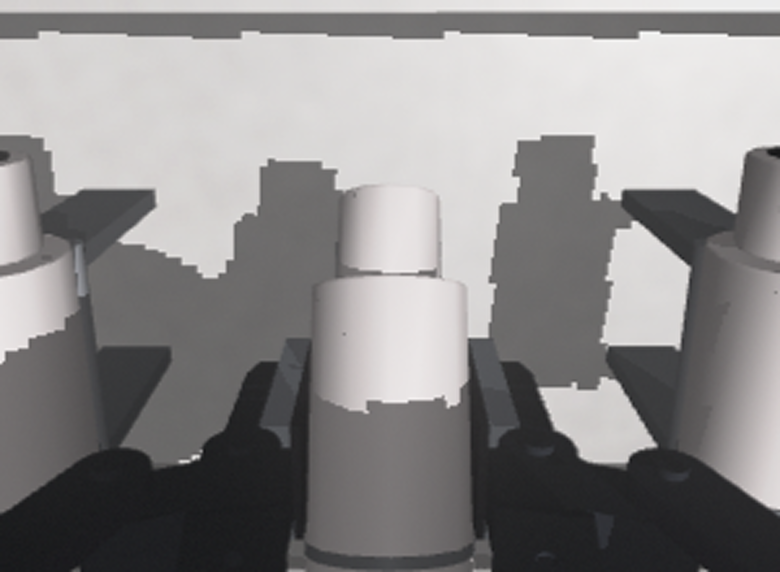

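>>> {"api": "send_rows", "payload": {
  "deltas": [
    [[0,-0.003,0.015,0,1],[0,-0.003,0.03,0,1],[0,-0.003,0.045,0,1],[0,-0.003,0.045,0,1]]
  ]
}}

```text
clock: 17.92
position: [555.5, 217.5, 38.9]
ee_rot: [[-0.1, 0.995, 0.011], [0.995, 0.1, 0.002], [0.001, 0.011, -1.0]]
contact_force: [2.1, -0.6, 11.8]
grip_width: 0.342
```

```bash
python3 -c "
from h import *
togo([551.7,217.1,32.3],5.7)
im=ctrl.capture('wrist');crop(im,100,100,400,320,2.6,'w16.png')
"
```

```text
pos [555.501 217.54   38.91 ] yang 5.72 q [ 0.262  0.249 -0.016  1.294 -0.001  0.162] clk 17.93 F [ 2.107 -0.639 11.82 ] w 0.342
shift [-0.    -0.026  0.044] roll 0.0001
```

View pics/w16.png

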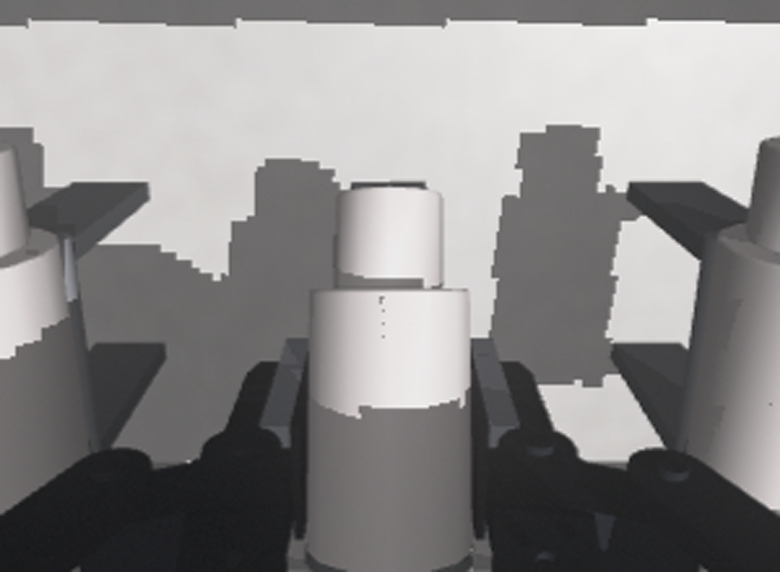

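>>> {"api": "send_rows", "payload": {
  "deltas": [
    [[0,-0.01,0.015,0,1],[0,-0.02,0.03,0,1],[0,-0.02,0.045,0,1],[0,-0.02,0.045,0,1]]
  ]
}}

```text
clock: 18.48
position: [556.6, 217.7, 34.8]
ee_rot: [[-0.099, 0.995, 0.02], [0.995, 0.099, 0.003], [0.001, 0.02, -1.0]]
contact_force: [6.1, -0.4, 14.3]
grip_width: 0.343
```

```bash
python3 -c "
from h import *
togo([551.7,217.1,32.3],5.7)
im=ctrl.capture('wrist');crop(im,100,100,400,320,2.6,'w17.png')
"
```

```text
pos [556.62  217.691  34.761] yang 5.69 q [ 0.262  0.245 -0.03   1.276 -0.002  0.163] clk 18.48 F [ 6.06  -0.364 14.251] w 0.343
shift [-0.001 -0.033  0.016] roll -0.0000
```

View pics/w17.png

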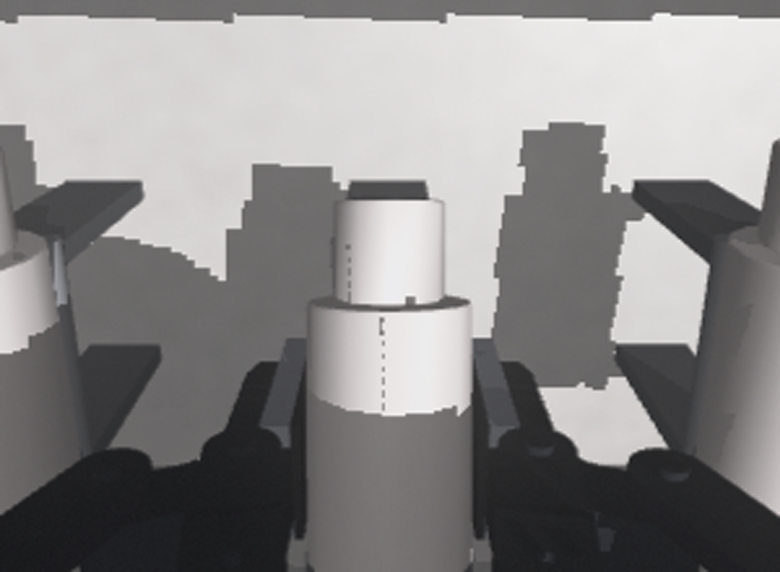

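>>> {"api": "send_rows", "payload": {
  "deltas": [
    [[0,-0.01,0.015,0,1],[0,-0.01,0.03,0,1],[0,-0.01,0.03,0,1],[0,-0.01,0.03,0,1]]
  ]
}}

```text
clock: 19.02
position: [555.9, 217.5, 30.7]
ee_rot: [[-0.099, 0.995, 0.021], [0.995, 0.099, 0.003], [0.001, 0.021, -1.0]]
contact_force: [7.2, -1.0, 15.0]
grip_width: 0.342
```

```bash
python3 -c "
from h import *
togo([551.7,217.1,32.3],5.7)
im=ctrl.capture('wrist');crop(im,100,100,400,320,2.6,'w18.png')
im=ctrl.capture('side');crop(im,180,100,280,200,6,'s18.png')
"
```

```text
pos [555.878 217.515  30.666] yang 5.68 q [ 0.262  0.244 -0.04   1.266 -0.003  0.163] clk 19.02 F [ 7.161 -1.023 15.03 ] w 0.342
shift [ 0.    -0.028 -0.011] roll -0.0001
```

View pics/w18.png

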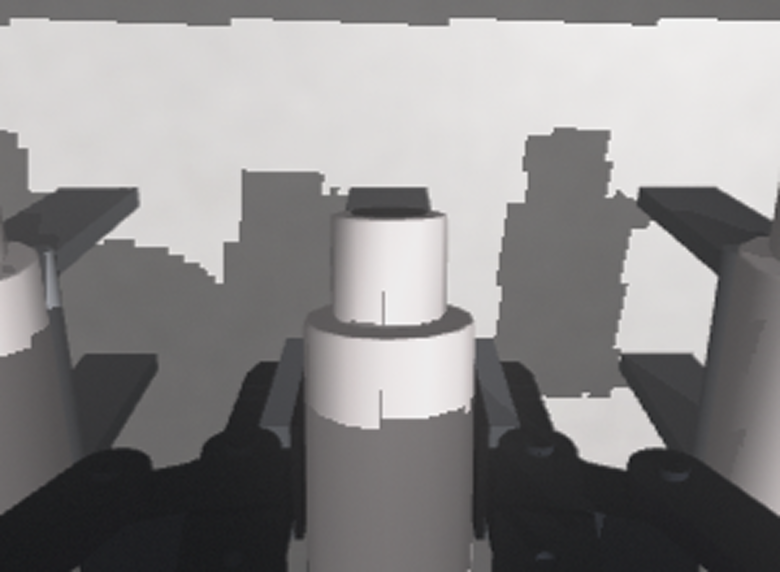

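View pics/s18.png

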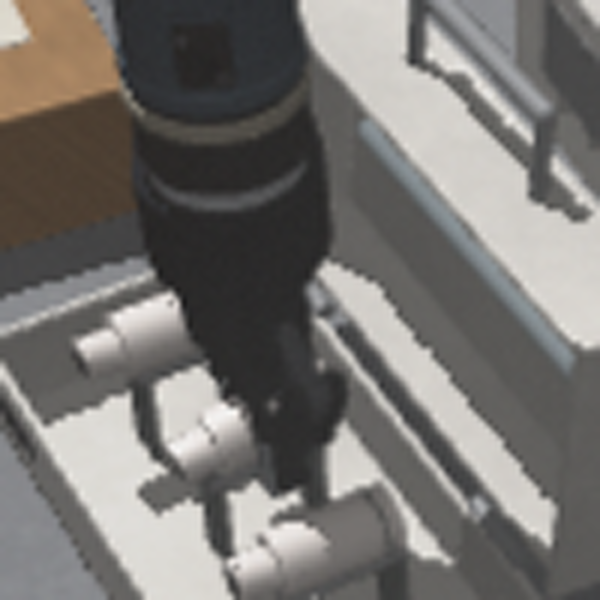

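```bash
python3 -c "
from h import *
p=ctrl.get_state()['position']
f=lambda u,v:(u/2.6+100,v/2.6+100)
e=np.array([np.cos(np.radians(5.7)),np.sin(np.radians(5.7)),0])
b=np.array([551.7,217.6,78])
for n,u,v,z in [('neck end top',390,212,88),('shoulder neck joint top of barrel',390,335,93),('rail near end',390,187,65)]:
  q=plane('wrist',f(u,v),z); print(n,q,(q-b)@e)
for s in(-28,-46): print(s,(proj('wrist',b+s*e+[0,0,15 if s==-28 else 10])-100)*2.6)
n=np.array([-e[1],e[0],0])
im=ctrl.capture('wrist');cv2.imwrite('pics/w19.png',im)
for k in(-1,1):
  for s,r in((-28,15),(-46,10)): print(k,s,proj('wrist',b+k*75*n+s*e+[0,0,r]))
"
```

```text
neck end top [508.831 214.416  88.   ] -42.97353830014642
shoulder neck joint top of barrel [526.636 216.192  93.   ] -25.079652666129988
rail near end [510.991 214.702  65.   ] -40.795773475084275
-28 [382.751 317.356]
-46 [382.684 192.47 ]
-1 -28 [ 54.608 222.112]
-1 -46 [ 52.874 174.056]
1 -28 [439.633 222.011]
1 -46 [441.313 174.001]
```

View pics/w19.png

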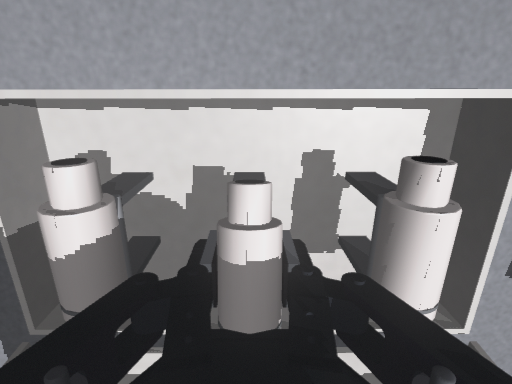

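```bash
python3 -c "
from h import *
im=cv2.imread('pics/w19.png');a=im[145:265,200:300];b=im[145:265,30:130];c=im[145:265,365:465]
cv2.imwrite('pics/w19c.png',cv2.resize(np.hstack([b,a,c]),None,fx=2.66,fy=4,interpolation=cv2.INTER_CUBIC))"
```

```text
(no output)
```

View pics/w19c.png

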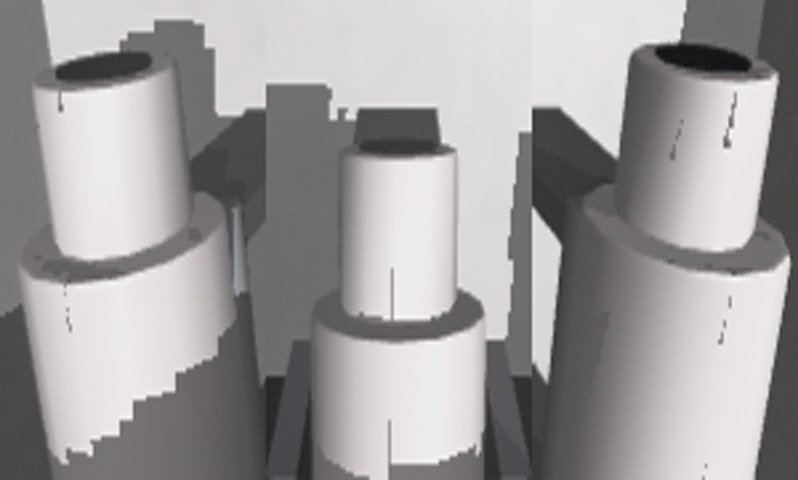

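>>> {"api": "send_rows", "payload": {
  "deltas": [
    [[0,-0.01,0.015,0,1],[0,-0.02,0.03,0,1],[0,-0.03,0.035,0,1],[0,-0.03,0.035,0,1]]
  ],
  "squeeze": 20
}}

```text
clock: 19.68
position: [553.8, 217.2, 26.8]
ee_rot: [[-0.099, 0.995, 0.026], [0.995, 0.099, 0.003], [0.001, 0.026, -1.0]]
contact_force: [10.0, -0.9, 15.5]
grip_width: 0.344
```

```bash
cat > v.py <<'E'
from h import *
import sys
togo([551.7,217.6,32.3],5.7)
im=ctrl.capture('wrist');cv2.imwrite('pics/%s.png'%sys.argv[1],im)
a=im[145:265,200:300];b=im[145:265,30:130];c=im[145:265,365:465]
cv2.imwrite('pics/%sc.png'%sys.argv[1],cv2.resize(np.hstack([b,a,c]),None,fx=2.66,fy=4,interpolation=cv2.INTER_CUBIC))
E
python3 v.py w20
```

```text
pos [553.823 217.226  26.822] yang 5.66 q [ 0.263  0.235 -0.057  1.252 -0.003  0.164] clk 19.68 F [ 9.971 -0.894 15.542] w 0.344
shift [ 0.004 -0.013 -0.037] roll -0.0002
```

View pics/w20c.png

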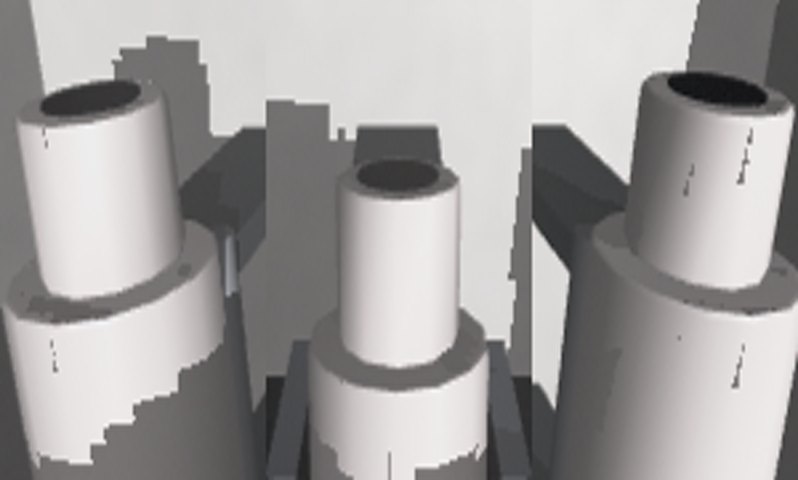

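```bash
python3 -c "
from h import *
e=np.array([np.cos(np.radians(5.7)),np.sin(np.radians(5.7)),0]);n=np.array([-e[1],e[0],0])
b=np.array([551.7,217.6,78])
F=lambda k,x,y:((30,200,365)[k]+(x-266*k)/2.66,145+y/4)
for k,x,y,z in [(1,400,197,88),(1,400,388,93),(0,100,122,88),(0,95,318,93),(2,715,110,88),(2,715,308,93)]:
  q=plane('wrist',F(k,x,y),z)-b; print(k,z,q@e,q@n)
"
```

```text
1 88 -41.546739939899446 1.161068806854224
1 93 -23.89531541913841 1.156169475604139
0 88 -48.97225775743138 -66.7482211899405
0 93 -31.326554685928375 -68.06891604509015
2 88 -50.06057953421913 69.11407018035902
2 93 -32.27203113453109 69.75318111805481
```

```bash
python3 -c "
from h import *
import json
c={k:np.array(v) for k,v in json.load(open('c12.json')).items()}
e=np.array([np.cos(np.radians(5.7)),np.sin(np.radians(5.7)),0]);n=np.array([-e[1],e[0],0])
b=np.array([551.7,218.1,78])
F=lambda x,y:(270+x/3.8,130+y/3.8)
for nm,x,y,z in [('bay3 shoulder',90,207,93),('bay1 shoulder',700,152,93),('bay3 neck',82,127,88),('bay1 neck',708,62,88),('bay3 tail',105,408,86),('bay1 tail',668,358,86)]:
  q=plane('wrist',F(x,y),z,c)-b; print(nm,q@e,q@n)
"
```

```text
bay3 shoulder -30.50706822988836 -75.5621636946177
bay1 shoulder -29.58830939106603 65.48007921348291
bay3 neck -48.68193286166377 -75.7084963866589
bay1 neck -49.43345606570117 68.46935964851158
bay3 tail 25.62603524556084 -73.69692708302739
bay1 tail 25.92823226960302 68.51338694352263
```

>>> {"api": "send_rows", "payload": {
  "deltas": [
    [[0,0.025,0,0,1],[0,0.045,0,0,1],[0,0.045,-0.02,0,1],[0,0.045,-0.035,0,1],[0,0.045,-0.05,0,1],[0,0.045,-0.05,0,1]]
  ]
}}

```text
clock: 20.48
position: [548.3, 216.6, 24.8]
ee_rot: [[-0.1, 0.995, -0.0], [0.995, 0.1, -0.0], [-0.0, -0.0, -1.0]]
contact_force: [1.2, -0.6, 4.7]
grip_width: 0.34
```

```bash
python3 v.py w21
```

```text
pos [548.302 216.608  24.758] yang 5.74 q [ 0.263  0.252 -0.041  1.278 -0.     0.162] clk 20.48 F [ 1.203 -0.575  4.737] w 0.340
shift [ 0.004  0.023 -0.05 ] roll 0.0002
```

View pics/w21c.png

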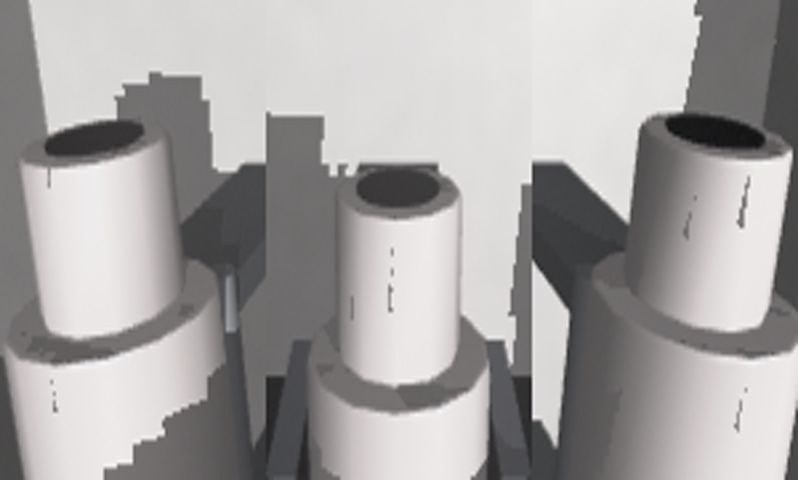

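```bash
python3 -c "
from h import *
e=np.array([np.cos(np.radians(5.7)),np.sin(np.radians(5.7)),0]);n=np.array([-e[1],e[0],0])
b=np.array([551.7,218.1,78])
F=lambda k,x,y:((30,200,365)[k]+(x-266*k)/2.66,145+y/4)
for k,x,y,z in [(1,400,218,88),(1,400,411,93),(0,100,163,88),(0,95,360,93),(2,715,153,88),(2,715,348,93)]:
  q=plane('wrist',F(k,x,y),z)-b; print(k,z,q@e,q@n)
"
```

```text
1 88 -43.67670218637956 0.5966364864844296
1 93 -25.980320561551554 0.6192613482716717
0 88 -49.0244406126551 -67.66006929564337
0 93 -31.237649412060904 -68.67027651149768
2 88 -50.154839813752154 68.84557136891699
2 93 -32.644752568439685 69.1434163996261
```

```bash
python3 -c "
from h import *
import json
c={k:np.array(v) for k,v in json.load(open('c12.json')).items()}
e=np.array([np.cos(np.radians(5.7)),np.sin(np.radians(5.7)),0]);n=np.array([-e[1],e[0],0])
b=np.array([551.7,218.1,78])
q=plane('wrist',(335+105/8,155+60/8),4,c)-b;print(q@e,q@n)
q=plane('wrist',(250,145+163/4),4)-b;print(q@e,q@n)
# near rim inner/outer
im=ctrl.capture('wrist');crop(im,200,60,300,200,5,'w22.png')
im=cv2.imread('pics/w12.png');crop(im,300,90,420,180,5,'w12f.png')
"
```

```text
-24.301974640429968 2.310429117860063
-24.546884672871332 0.650710325270298
```

View pics/w22.png

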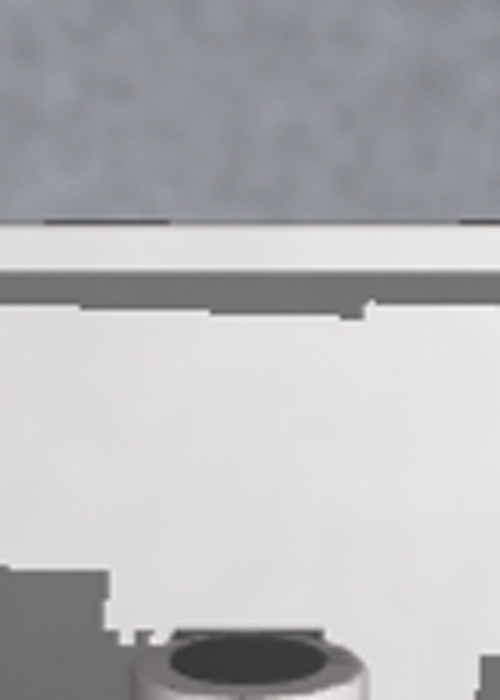

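View pics/w12f.png

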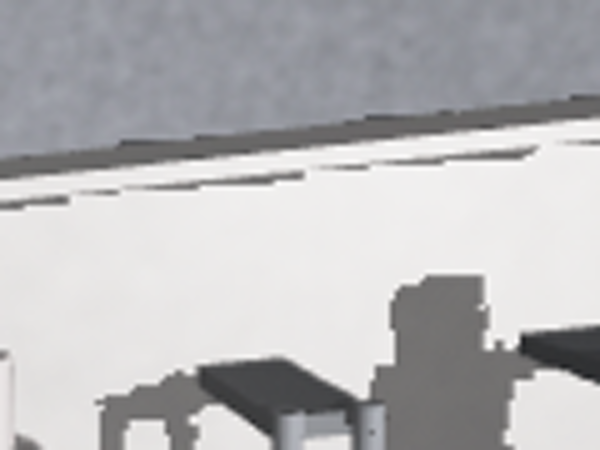

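>>> {"api": "send_rows", "payload": {
  "deltas": [
    [[0,0,-0.008,0,1],[0,-0.01,-0.013,0,1],[0,-0.018,-0.013,0,1],[0,-0.018,-0.013,0,1],[0,-0.018,-0.013,0,1]]
  ]
}}

```text
clock: 21.2
position: [545.4, 216.4, 26.4]
ee_rot: [[-0.1, 0.995, -0.001], [0.995, 0.1, -0.0], [-0.0, -0.001, -1.0]]
contact_force: [-0.0, 0.6, -0.2]
grip_width: 0.344
```

```bash
python3 v.py w23; python3 -c "
from h import *
e=np.array([np.cos(np.radians(5.7)),np.sin(np.radians(5.7)),0])
b=np.array([551.7,218.1,78])
for v in(104.4,114.2): print((plane('wrist',(250,v),55)-b)@e)"
```

```text
pos [545.418 216.396  26.387] yang 5.74 q [ 0.263  0.245 -0.047  1.28   0.     0.163] clk 21.20 F [-0.018  0.609 -0.177] w 0.344
shift [ 0.004  0.042 -0.039] roll 0.0002
-80.73417731990884
-76.37554313339618
```

View pics/w23c.png

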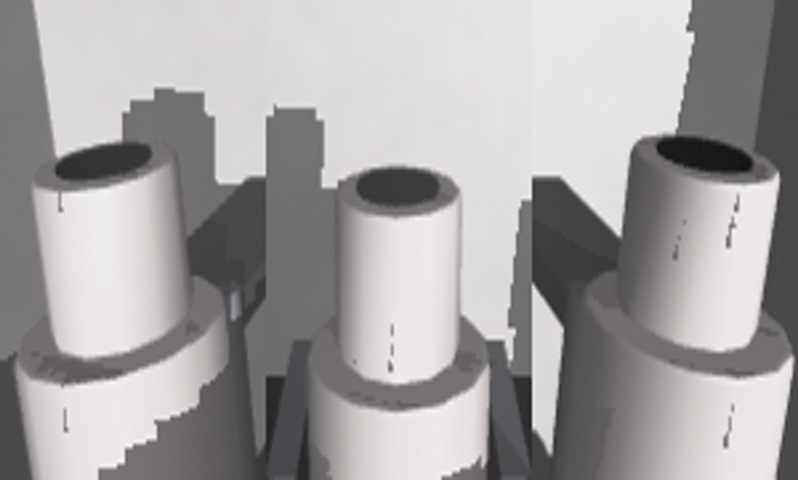

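```bash
python3 -c "
from h import *
e=np.array([np.cos(np.radians(5.7)),np.sin(np.radians(5.7)),0]);n=np.array([-e[1],e[0],0])
b=np.array([551.7,218.1,78])
F=lambda k,x,y:((30,200,365)[k]+(x-266*k)/2.66,145+y/4)
for k,x,y,z in [(1,400,216,88),(1,400,409,93),(1,400,167,88),(1,400,205,85)]:
  q=plane('wrist',F(k,x,y),z)-b; print(k,z,q@e,q@n)
im=ctrl.capture('side');crop(im,180,100,280,200,6,'s23.png')
"
```

```text
1 88 -46.04434490397265 0.68048936945203
1 93 -28.00947613698211 0.7029165971027831
1 88 -50.96618434033939 0.6696948178293446
1 85 -46.162086150581224 0.690507189358843
```

View pics/s23.png

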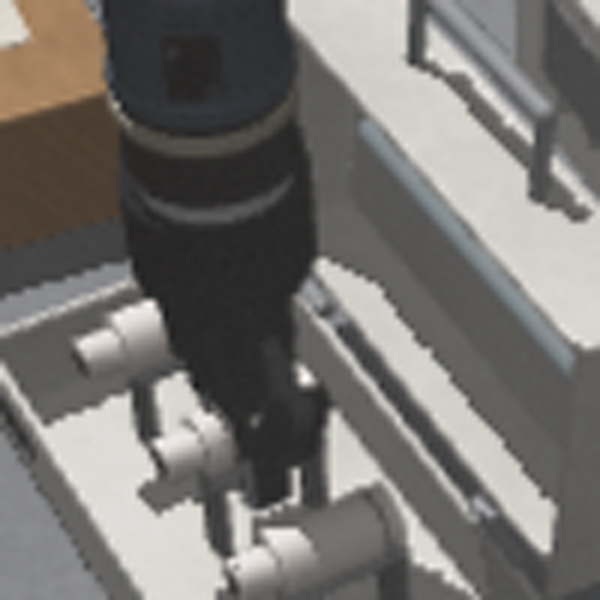

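>>> {"api": "send_rows", "payload": {
  "deltas": [
    [[0,0,0.008,0,1],[0,0,0.008,0,1],[0,0,0.008,0,0.64],[0,0,0.008,0,0.6],[0,0,0.008,0,0.55],[0,0,0.008,0,0.5],[0,0,0.008,0,0.5],[0,0,0.008,0,0.5]]
  ]
}}

```text
clock: 22.3
position: [545.7, 216.4, 25.5]
ee_rot: [[-0.1, 0.995, -0.0], [0.995, 0.1, -0.0], [-0.0, -0.0, -1.0]]
contact_force: [0.1, -0.2, -0.3]
grip_width: 0.501
```

```bash
python3 v.py w24
```

```text
pos [545.732 216.405  25.484] yang 5.74 q [ 0.263  0.245 -0.048  1.278 -0.     0.163] clk 22.30 F [ 0.114 -0.22  -0.265] w 0.501
shift [ 0.004  0.04  -0.045] roll 0.0002
```

View pics/w24.png

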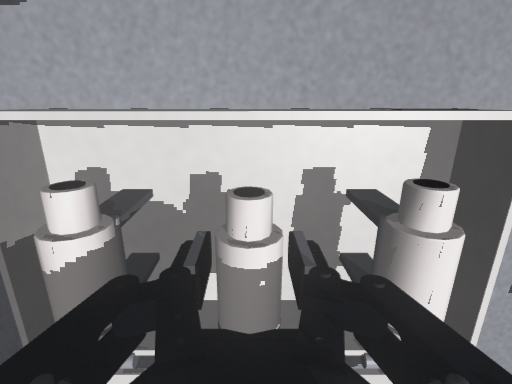

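View pics/w24c.png

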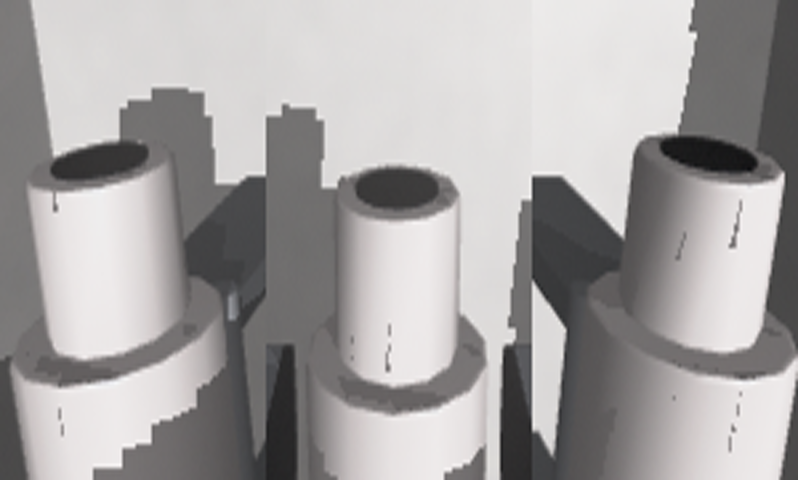

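>>> {"api": "send_rows", "payload": {
  "deltas": [
    [[0,0,-0.05,0,0.5],[0,0,-0.15,0,0.5],[0,0,-0.3,0,0.5],[0,0,-0.5,0,0.5],[0,0,-0.7,0,0.5],[0,0,-0.9,0,0.5],[0,0,-1,0,0.5],[0,0,-1,0,0.5]]
  ]
}}

```text
clock: 23.35
position: [546.9, 216.7, 177.6]
ee_rot: [[-0.1, 0.995, 0.004], [0.995, 0.1, 0.001], [0.001, 0.004, -1.0]]
contact_force: [0.2, -0.3, -0.9]
grip_width: 0.498
```

```bash
python3 -c "
from h import *
togo([551.7,218,190],5.7)
im=ctrl.capture('wrist');cv2.imwrite('pics/w25.png',im)
im=ctrl.capture('top');cv2.imwrite('pics/t25.png',im);crop(im,130,130,270,250,5.5,'t25c.png')
im=ctrl.capture('side');crop(im,165,85,305,235,4,'s25.png')
A=tri(('top',(168.5,154.5),None),('side',(249.5,97),None));B=tri(('top',(212.5,147.5),None),('side',(272.5,119.5),None));print(A,B)
h=np.array([617.4,224.7,55]);e=np.array([np.cos(np.radians(5.7)),np.sin(np.radians(5.7)),0])
m=(A[0]+B[0])/2; print(m,'exp',h+49.4*e+[0,0,180.6], np.linalg.norm(A[0]-B[0]))
"
```

```text
pos [546.852 216.709 177.564] yang 5.74 q [0.263 0.205 0.208 1.571 0.    0.163] clk 23.35 F [ 0.243 -0.292 -0.858] w 0.498
shift [ 0.005  0.033 -0.083] roll 0.0002
(array([659.571, 279.627, 230.559]), np.float64(0.47500392783184764)) (array([670.551, 176.678, 230.132]), np.float64(5.367404063742341))
[665.061 228.153 230.345] exp [666.556 229.606 235.6  ] 103.53399906412875
```

View pics/w25.png

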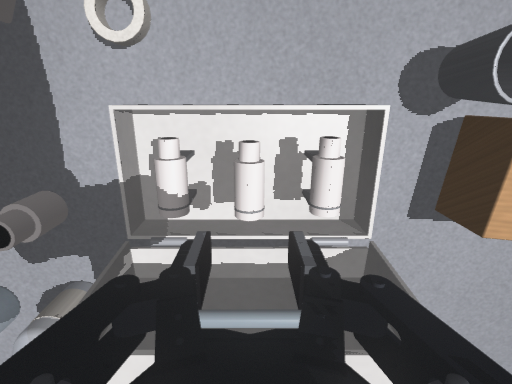

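View pics/t25c.png

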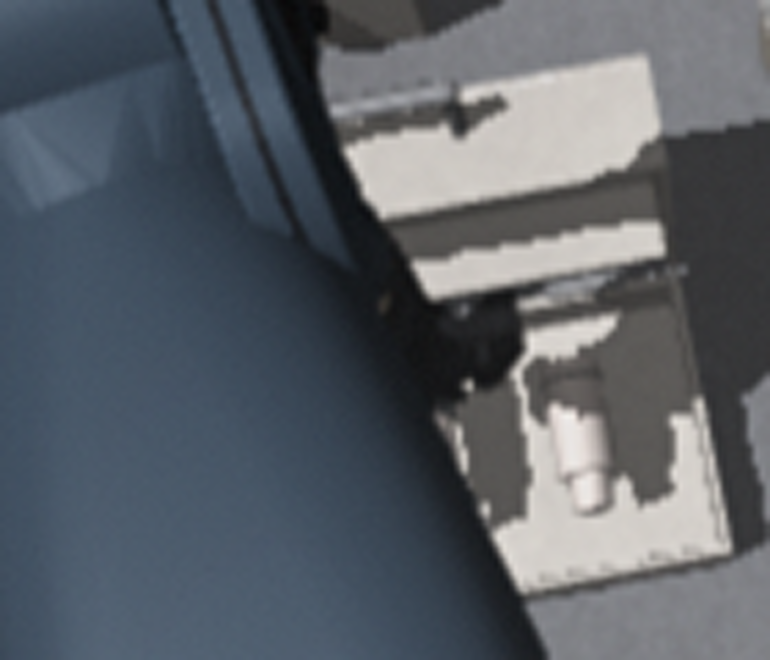

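View pics/s25.png

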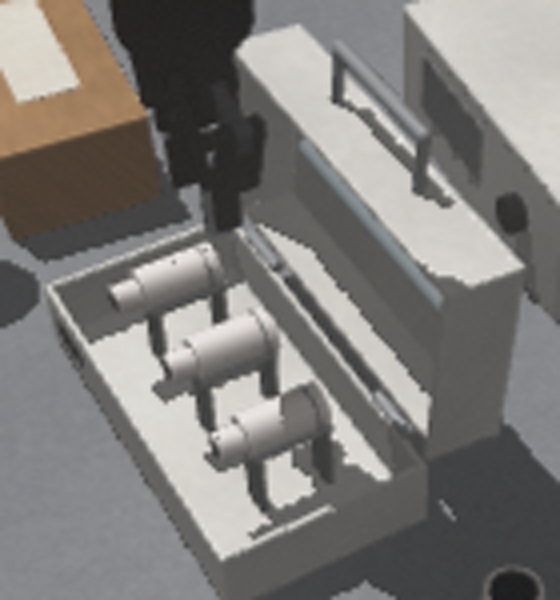

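```bash
python3 -c "
from h import *
im=cv2.imread('pics/w25.png');crop(im,145,125,355,230,3.8,'w25c.png')
print(ctrl.get_state()['position'])
e=np.array([np.cos(np.radians(5.7)),np.sin(np.radians(5.7)),0]);n=np.array([-e[1],e[0],0])
b=np.array([551.7,218.1,78])
for k in(-1,0,1):
  print(k,[((proj('wrist',b+75*k*n+s*e+[0,0,z])-[145,125])*3.8).round() for s,z in((-46,10),(-28,15),(28,15),(-82,-23))])
"
```

```text
[544.948 216.201 173.923]
-1 [array([74., 78.]), array([ 75., 158.]), array([ 94., 379.]), array([ 99., -84.])]
0 [array([396.,  78.]), array([396., 159.]), array([396., 380.]), array([396., -83.])]
1 [array([718.,  79.]), array([718., 159.]), array([698., 380.]), array([694., -83.])]
```

View pics/w25c.png

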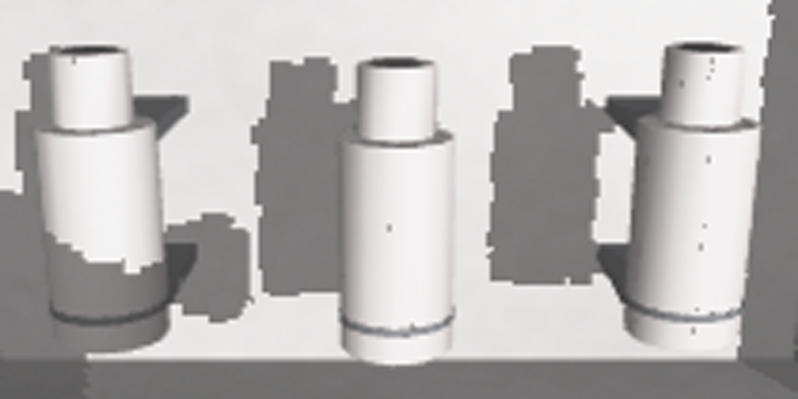

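```bash
python3 -c "
from h import *
print(ctrl.get_state()['position'])
c=ctrl.get_calibration('wrist');im=ctrl.capture('wrist');print(ctrl.get_state()['position'])
crop(im,145,85,355,235,3.8,'w26c.png')
e=np.array([np.cos(np.radians(5.7)),np.sin(np.radians(5.7)),0]);n=np.array([-e[1],e[0],0])
b=np.array([551.7,218.1,78])
for k in(-1,0,1):
  print(k,[((proj('wrist',b+75*k*n+s*e+[0,0,z],c)-[145,85])*3.8).round() for s,z in((-46,10),(-28,15),(28,15),(28,0),(-78,-23),(-74,-23))])
"
```

```text
[544.948 216.201 173.923]
[544.833 216.171 173.683]
-1 [array([ 74., 230.]), array([ 75., 310.]), array([ 94., 531.]), array([110., 508.]), array([100.,  85.]), array([102., 101.])]
0 [array([396., 230.]), array([396., 311.]), array([396., 532.]), array([396., 508.]), array([396.,  85.]), array([396., 102.])]
1 [array([718., 231.]), array([718., 311.]), array([698., 532.]), array([682., 508.]), array([692.,  86.]), array([691., 102.])]
```

View pics/w26c.png

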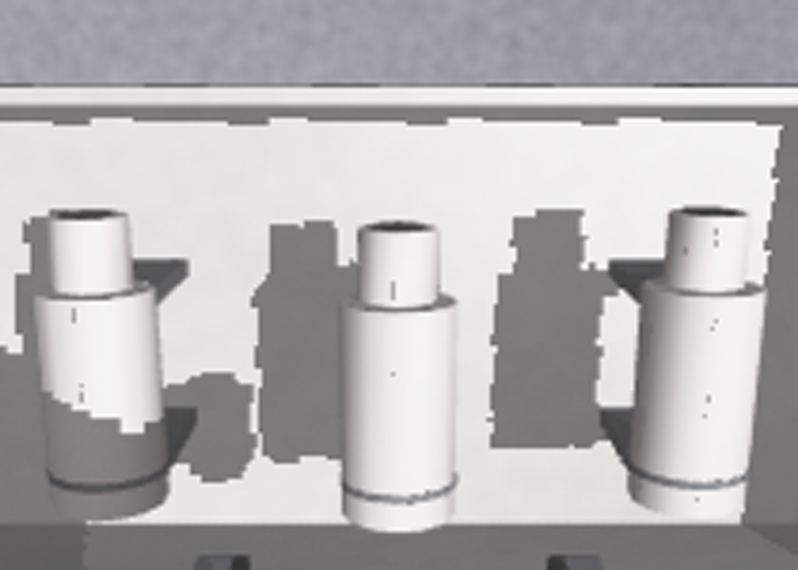

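```bash
python3 -c "
from h import *
for t,s in [((203,122),(311,132)),((112,128),(268,92))]: print(tri(('top',t,None),('side',s,None)))
print(plane('top',(205,138),0),plane('side',(312,158),0))
t=cv2.imread('pics/top0.png'); crop(t,100,70,270,190,4.5,'t0o.png')
s=cv2.imread('pics/side0.png'); crop(s,215,65,355,185,5,'s0o.png')
"
```

```text
(array([794.23 , 208.099, 119.167]), np.float64(17.77233806167032))
(array([802.908, 469.246,  82.644]), np.float64(7.344136072481222))
[786.88  221.231   0.   ] [827.42  224.854   0.   ]
```

View pics/t0o.png

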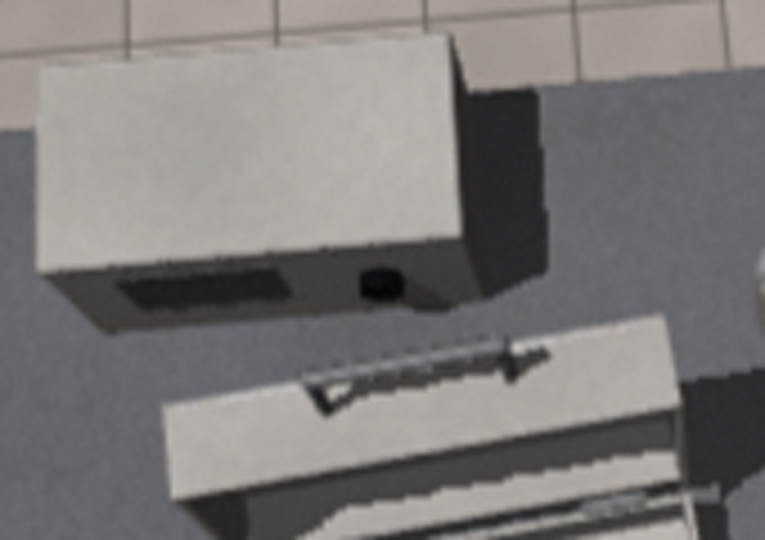

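View pics/s0o.png

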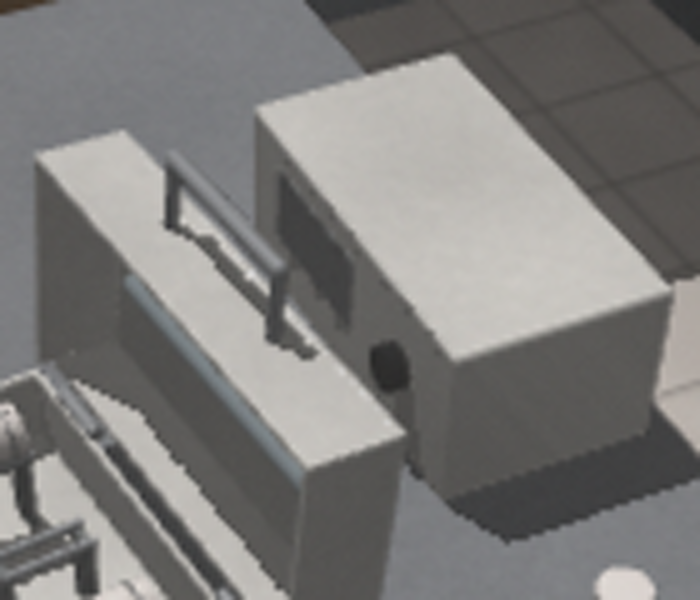

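>>> {"api": "send_rows", "payload": {
  "deltas": [
    [[0,0,-0.15,-0.03,0.5],[0,0,-0.3,-0.08,0.5],[0,0,-0.4,-0.14,0.5],[0,0,-0.42,-0.2,0.5],[0,0.05,-0.42,-0.26,0.5],[0,0.1,-0.42,-0.32,0.5],[0.0,0.15,-0.42,-0.38,0.5],[0.0,0.25,-0.42,-0.44,0.5],[0.0,0.3,-0.42,-0.5,0.5],[0.0,0.3,-0.42,-0.5,0.5],[0.0,0.3,-0.42,-0.5,0.5]]
  ]
}}

```text
clock: 24.92
position: [589.9, 220.8, 237.6]
ee_rot: [[-0.995, -0.098, -0.002], [-0.098, 0.995, -0.0], [0.002, -0.0, -1.0]]
contact_force: [-0.3, -0.8, 0.9]
grip_width: 0.495
```

```bash
python3 -c "
from h import *
togo([666,229,235],95.7)
im=ctrl.capture('wrist');cv2.imwrite('pics/w27.png',im)
"
```

```text
pos [589.947 220.815 237.619] yang 95.60 q [ 0.252  0.349  0.503  1.727  0.    -1.417] clk 24.93 F [-0.327 -0.792  0.95 ] w 0.495
shift [-0.51   0.005  0.017] roll -0.0006
```

View pics/w27.png

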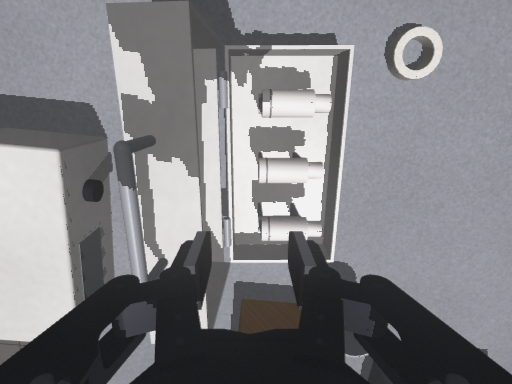

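```bash
python3 -c "
from h import *
im=cv2.imread('pics/w27.png');crop(im,90,130,180,290,4,'w27c.png')
c=ctrl.get_calibration('wrist')
e=np.array([np.cos(np.radians(5.7)),np.sin(np.radians(5.7)),0]);n=np.array([-e[1],e[0],0])
h=np.array([617.4,224.7,55])
for z in(230,236): 
  for k in(-50,0): print(z,k,proj('wrist',h+49.4*e+[0,0,z-55]+k*n,c))
"
```

```text
230 -50 [123.801 146.84 ]
230 0 [133.832 222.432]
236 -50 [119.495 148.358]
236 0 [130.195 226.215]
```

View pics/w27c.png

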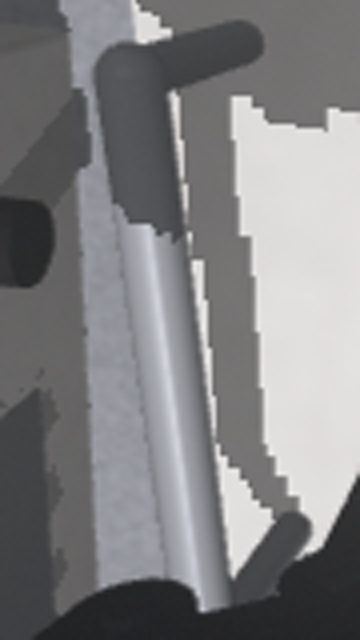

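>>> {"api": "send_rows", "payload": {
  "deltas": [
    [[-0.08,0,0,0,0.5],[-0.2,0,0,0,0.5],[-0.32,0.002,0,0,0.5],[-0.43,0.004,0,0,0.5],[-0.49,0.004,0,0,0.5],[-0.507,0.004,0,0,0.5],[-0.507,0.004,0,0,0.5],[-0.507,0.004,0,0,0.5]]
  ]
}}

```text
clock: 25.98
position: [665.7, 229.2, 238.9]
ee_rot: [[-0.995, -0.1, 0.0], [-0.1, 0.995, 0.0], [-0.0, 0.0, -1.0]]
contact_force: [-1.0, -0.1, -0.1]
grip_width: 0.501
```

```bash
python3 -c "
from h import *
togo([665.5,229,190],95.7)
im=ctrl.capture('wrist');cv2.imwrite('pics/w28.png',im)
im=ctrl.capture('side');crop(im,200,10,340,150,5,'s28.png')
"
```

```text
pos [665.73  229.199 238.922] yang 95.73 q [ 0.236  0.595  0.84   1.816  0.    -1.434] clk 25.98 F [-0.98  -0.052 -0.124] w 0.501
shift [ 0.002 -0.001  0.326] roll 0.0002
```

View pics/w28.png

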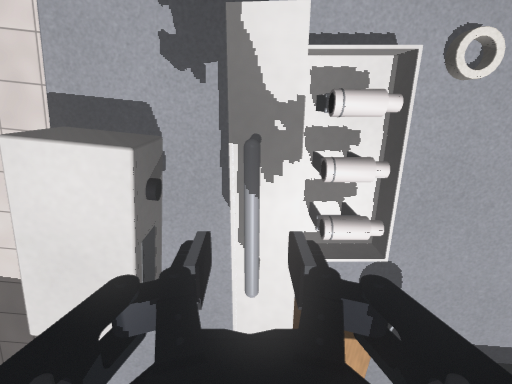

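View pics/s28.png

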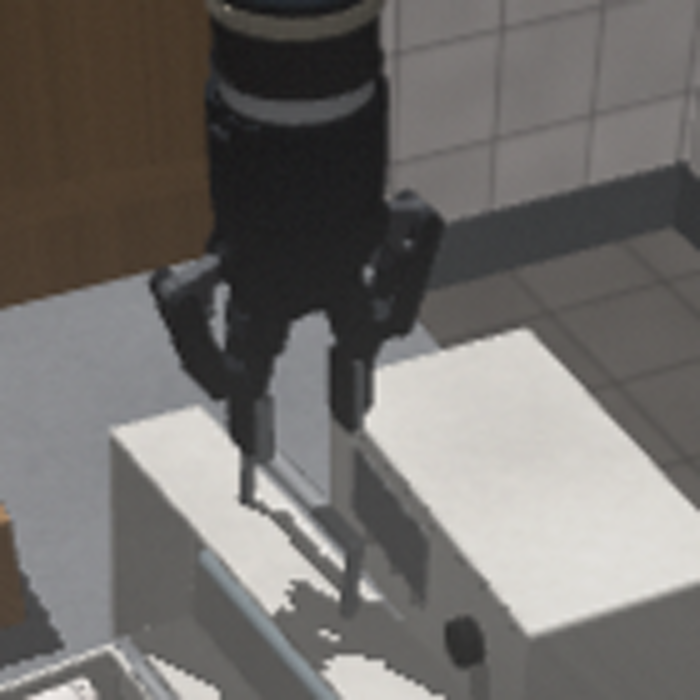

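>>> {"api": "send_rows", "payload": {
  "deltas": [
    [[0.002,-0.001,0.06,0,0.5],[0.002,-0.001,0.13,0,0.5],[0.002,-0.001,0.2,0,0.5],[0.002,-0.001,0.26,0,0.5],[0.002,-0.001,0.31,0,0.5],[0.002,-0.001,0.325,0,0.5],[0.002,-0.001,0.325,0,0.5],[0.002,-0.001,0.325,0,0.5]]
  ]
}}

```text
clock: 27.08
position: [666.1, 229.0, 190.4]
ee_rot: [[-0.995, -0.1, 0.001], [-0.1, 0.995, 0.0], [-0.001, 0.0, -1.0]]
contact_force: [0.2, -0.0, 0.3]
grip_width: 0.499
```

```bash
python3 -c "
from h import *
togo([665.5,229,190],95.7)
im=ctrl.capture('wrist');cv2.imwrite('pics/w29.png',im)
im=ctrl.capture('side');crop(im,200,10,340,150,5,'s29.png')
"
```

```text
pos [666.137 229.007 190.377] yang 95.74 q [ 0.236  0.553  0.681  1.698  0.    -1.435] clk 27.07 F [ 0.175 -0.027  0.315] w 0.499
shift [0.004 0.    0.003] roll 0.0002
```

View pics/w29.png

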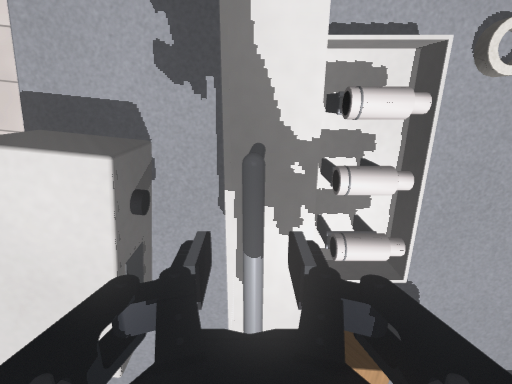

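View pics/s29.png

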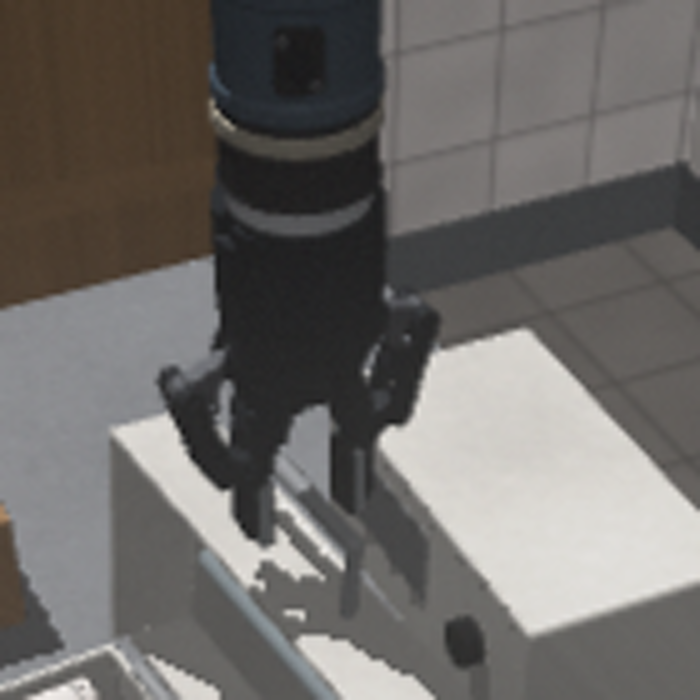

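>>> {"api": "send_rows", "payload": {
  "deltas": [
    [[0,0,0,0,0.6],[0,0,0,0,0.7],[0,0,0,0,0.8],[0,0,0,0,0.9],[0,0,0,0,1],[0,0,0,0,1],[0,0,0,0,1]]
  ],
  "squeeze": 25
}}

```text
clock: 28.05
position: [665.5, 228.9, 189.6]
ee_rot: [[-0.995, -0.1, -0.001], [-0.1, 0.995, -0.0], [0.001, -0.0, -1.0]]
contact_force: [-2.3, -0.5, -0.4]
grip_width: 0.108
```

```bash
python3 -c "
from h import *
togo([665.5,229,190],95.7)
"
```

```text
pos [665.523 228.889 189.648] yang 95.74 q [ 0.236  0.553  0.68   1.699  0.    -1.435] clk 28.05 F [-2.252 -0.5   -0.403] w 0.108
shift [ 0.     0.001 -0.002] roll 0.0002
```

>>> {"api": "send_rows", "payload": {
  "deltas": [
    [[0.045,0,-0.01,0,1],[0.091,0,-0.021,0,1],[0.137,0,-0.029,0,1],[0.183,0,-0.036,0,1],[0.23,0,-0.04,0,1],[0.277,0,-0.043,0,1],[0.324,0,-0.044,0,1],[0.371,0,-0.044,0,1],[0.417,0,-0.041,0,1],[0.463,0,-0.037,0,1],[0.51,0,-0.031,0,1],[0.557,0,-0.024,0,1]]
  ]
}}

```text
clock: 29.55
position: [582.1, 220.5, 193.1]
ee_rot: [[-0.995, -0.1, -0.001], [-0.1, 0.995, -0.0], [0.001, -0.0, -1.0]]
contact_force: [0.8, 0.4, 2.2]
grip_width: 0.108
```

```bash
cat > lid.py <<'E'
from h import *
import sys
th0=float(sys.argv[1])
s=ctrl.get_state(); h=np.array([617.4,224.7,55]);e=np.array([np.cos(np.radians(5.7)),np.sin(np.radians(5.7)),0]);n=np.array([-e[1],e[0],0])
d=s['position']-h; a=d@e; z=s['position'][2]+44-55
print('rel',a,z,'r',np.hypot(a,z),'lat',d@n,'theta',np.arctan2(z,-a)-np.arctan2(35,184),'F',s['contact_force'],'w',s['grip_width'],'clk',s['clock'])
P=lambda t:np.array([-184*np.cos(t)+35*np.sin(t),184*np.sin(t)+35*np.cos(t)])
for t in sys.argv[2:]:
    t=float(t); q=P(t)-P(th0); print(t,np.round([-q[0]/150,-q[1]/150],3))
E
python3 lid.py 1.2 1.15 1.1 1.05 1.0 .95 .9 .85 .8 .75 .7 .65 .6
python3 -c "
from h import *
im=ctrl.capture('side');crop(im,160,10,340,220,3.6,'s30.png')"
```

```text
rel -35.583835617560545 182.1397803837622 r 185.58315913762945 lat -0.6668916567910306 theta 1.189889173886736 F [0.77  0.44  2.159] w 0.10785112457144931 clk 29.55
1.15 [0.061 0.013]
1.1 [0.121 0.029]
1.05 [0.181 0.048]
1.0 [0.239 0.07 ]
0.95 [0.297 0.094]
0.9 [0.353 0.122]
0.85 [0.407 0.152]
0.8 [0.46  0.185]
0.75 [0.511 0.221]
0.7 [0.561 0.259]
0.65 [0.608 0.3  ]
0.6 [0.654 0.343]
```

View pics/s30.png

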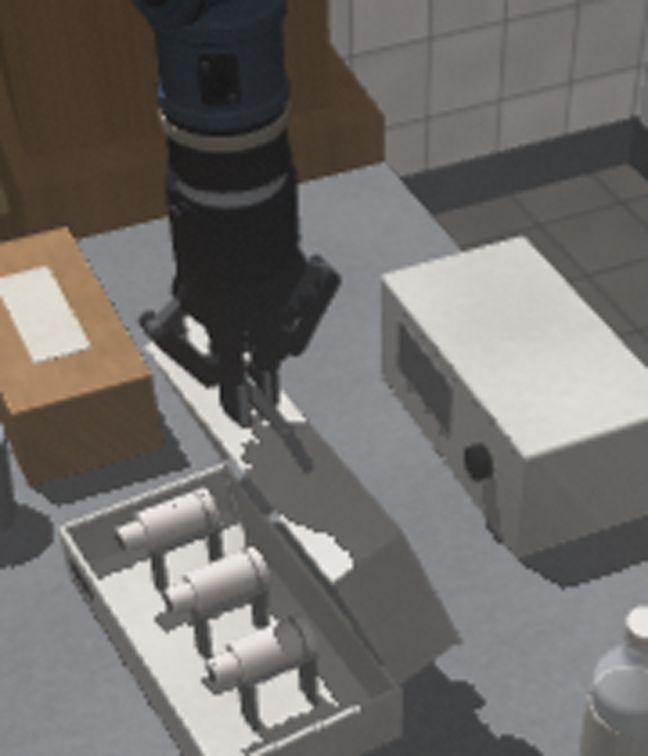

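Lid follows, held in the fingers, forces small. Continuing along the arc.

>>> {"api": "send_rows", "payload": {
  "deltas": [
    [[0.061,0,0.013,0,1],[0.121,0,0.029,0,1],[0.181,0,0.048,0,1],[0.239,0,0.07,0,1],[0.297,0,0.094,0,1],[0.353,0,0.122,0,1],[0.407,0,0.152,0,1],[0.46,0,0.185,0,1],[0.511,0,0.221,0,1],[0.561,0,0.259,0,1],[0.608,0,0.3,0,1],[0.654,0,0.343,0,1]]
  ]
}}

```text
clock: 31.1
position: [484.6, 210.7, 141.4]
ee_rot: [[-0.995, -0.1, -0.0], [-0.1, 0.995, -0.0], [0.0, -0.0, -1.0]]
contact_force: [0.4, -0.2, -1.6]
grip_width: 0.101
```

```bash
python3 lid.py .6 .55 .5 .45 .4 .35 .3 .25 .2 .15 .1 .05 0
```

```text
rel -133.48568354119163 130.3640362400261 r 186.58298329496716 lat -0.7413237097808375 theta 0.5855958039166124 F [ 0.404 -0.237 -1.589] w 0.10135831623890491 clk 31.1
0.55 [0.043 0.045]
0.5 [0.084 0.092]
0.45 [0.122 0.142]
0.4 [0.158 0.193]
0.35 [0.192 0.245]
0.3 [0.222 0.3  ]
0.25 [0.25  0.356]
0.2 [0.275 0.413]
0.15 [0.297 0.471]
0.1 [0.317 0.531]
0.05 [0.333 0.591]
0.0 [0.346 0.652]
```

>>> {"api": "send_rows", "payload": {
  "deltas": [
    [[0.043,0,0.045,0,1],[0.084,0,0.092,0,1],[0.122,0,0.142,0,1],[0.158,0,0.193,0,1],[0.192,0,0.245,0,1],[0.222,0,0.3,0,1],[0.25,0,0.356,0,1],[0.275,0,0.413,0,1],[0.297,0,0.471,0,1],[0.307,0,0.5,0,1],[0.317,0,0.531,0,1],[0.317,0,0.531,0,1]]
  ]
}}

```text
clock: 32.6
position: [437.2, 205.9, 61.8]
ee_rot: [[-0.995, -0.1, -0.001], [-0.1, 0.995, -0.0], [0.001, -0.0, -1.0]]
contact_force: [-3.8, 0.1, 0.0]
grip_width: 0.102
```

```bash
python3 lid.py .1 .08 .06 .04 .02 0
python3 -c "
from h import *
im=ctrl.capture('side');crop(im,120,60,300,260,3.6,'s31.png')"
```

```text
rel -181.16548814378993 50.7992959162259 r 188.15287018794578 lat -0.7653958269653509 theta 0.08541035248587314 F [-3.844  0.129  0.019] w 0.10193495660287626 clk 32.6
0.08 [0.007 0.024]
0.06 [0.013 0.048]
0.04 [0.019 0.072]
0.02 [0.025 0.097]
0.0 [0.029 0.121]
```

View pics/s31.png

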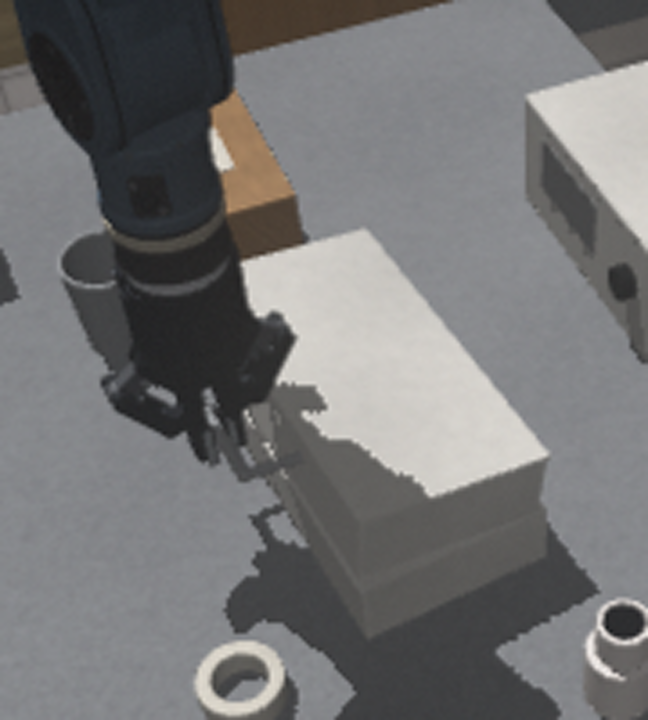

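>>> {"api": "send_rows", "payload": {
  "deltas": [
    [[0.004,0,0.012,0,1],[0.007,0,0.024,0,1],[0.01,0,0.036,0,1],[0.013,0,0.048,0,1],[0.016,0,0.06,0,1],[0.019,0,0.072,0,1],[0.022,0,0.084,0,1],[0.025,0,0.097,0,1],[0.027,0,0.109,0,1],[0.029,0,0.121,0,1],[0.029,0,0.125,0,1]]
  ]
}}

```text
clock: 34.02
position: [432.5, 205.4, 42.9]
ee_rot: [[-0.995, -0.1, -0.002], [-0.1, 0.995, -0.0], [0.002, -0.0, -1.0]]
contact_force: [-5.7, -0.4, -0.0]
grip_width: 0.104
```

```bash
python3 lid.py 0
python3 -c "
from h import *
im=ctrl.capture('side');crop(im,160,100,300,260,4.5,'s32.png')"
```

```text
rel -185.94471017426113 31.892476396349082 r 188.65991967686634 lat -0.7871033371566121 theta -0.018108636008343337 F [-5.724 -0.447 -0.043] w 0.10446385197075041 clk 34.025
```

View pics/s32.png

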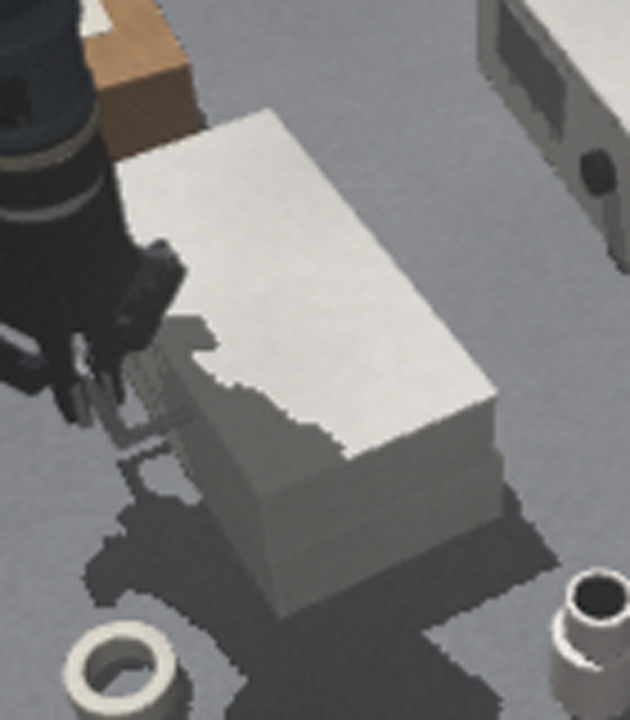

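>>> {"api": "send_rows", "payload": {
  "deltas": [
    [[0.01,0,0.01,0,1],[0.015,0,0.02,0,1],[0.015,0,0.03,0,1],[0.015,0,0.04,0,1],[0.015,0,0.04,0,1]]
  ]
}}

```text
clock: 34.7
position: [431.7, 205.4, 38.1]
ee_rot: [[-0.995, -0.1, 0.001], [-0.1, 0.995, 0.0], [-0.001, 0.0, -1.0]]
contact_force: [-1.8, -0.9, 3.4]
grip_width: 0.108
```

```bash
python3 lid.py 0
```

```text
rel -186.71840410924187 27.05680104746746 r 188.66857956751673 lat -0.7819349322876594 theta -0.04406643384909692 F [-1.804 -0.885  3.363] w 0.10797678258429179 clk 34.7
```

>>> {"api": "send_rows", "payload": {
  "deltas": [
    [[0,0,0.01,0,1],[0,0,0.02,0,1],[0,0,0.03,0,1],[0,0,0.03,0,1]]
  ]
}}

```text
clock: 35.2
position: [431.1, 205.3, 34.4]
ee_rot: [[-0.995, -0.1, -0.0], [-0.1, 0.995, -0.0], [0.0, -0.0, -1.0]]
contact_force: [-6.8, -2.0, 9.3]
grip_width: 0.106
```

```bash
python3 lid.py 0
python3 -c "
from h import *
im=ctrl.capture('side');crop(im,160,100,300,260,4.5,'s33.png')"
```

```text
rel -187.34593907655653 23.391777866230143 r 188.80062542327525 lat -0.7554733868112392 theta -0.06375584986282176 F [-6.812 -1.961  9.31 ] w 0.10567266377843888 clk 35.2
```

View pics/s33.png

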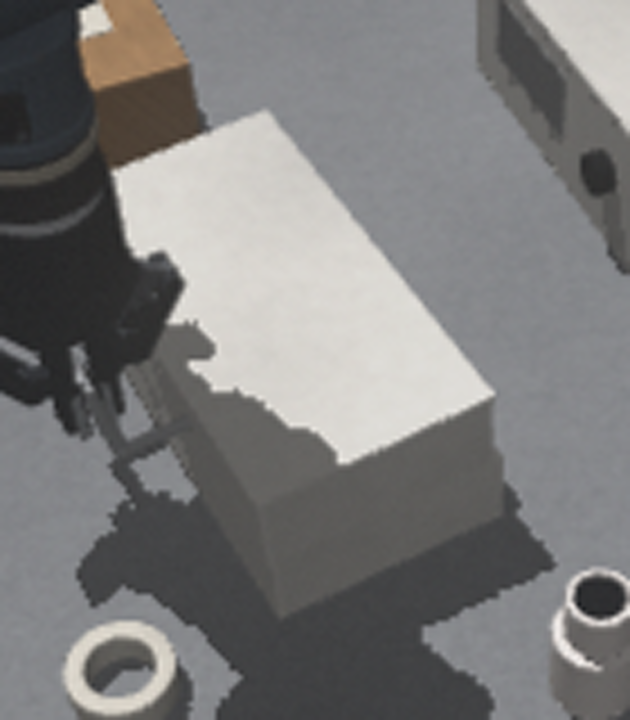

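>>> {"api": "send_rows", "payload": {
  "deltas": [
    [[0.01,0,0.01,0,1],[0.02,0,0.02,0,1],[0.02,0,0.03,0,1],[0.02,0,0.03,0,1]]
  ]
}}

```text
clock: 35.75
position: [431.0, 205.4, 32.0]
ee_rot: [[-0.995, -0.1, 0.006], [-0.1, 0.995, 0.001], [-0.006, 0.0, -1.0]]
contact_force: [-3.4, -3.2, 13.9]
grip_width: 0.102
```

```bash
python3 lid.py 0
python3 -c "
from h import *
im=ctrl.capture('side');crop(im,160,100,300,260,4.5,'s34.png')
im=ctrl.capture('wrist');cv2.imwrite('pics/w34.png',im)"
```

```text
rel -187.4174678744605 21.000390154103314 r 188.59035938005684 lat -0.7197152721176879 theta -0.07638580544411289 F [-3.434 -3.186 13.875] w 0.1021510610262922 clk 35.75
```

View pics/s34.png

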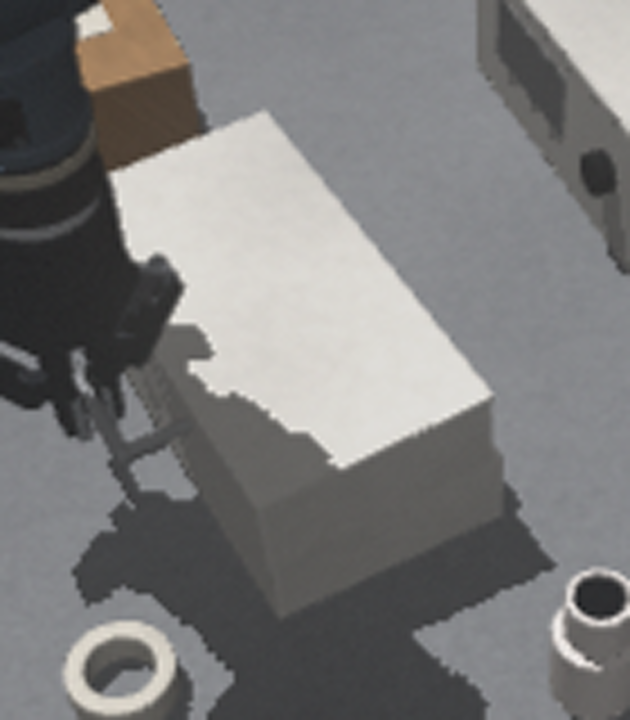

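View pics/w34.png

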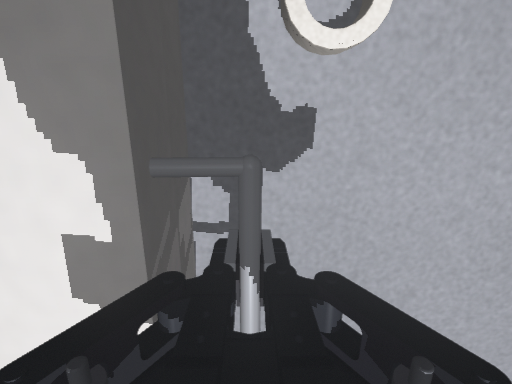

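```bash
python3 -c "
from h import *
e=np.array([np.cos(np.radians(5.7)),np.sin(np.radians(5.7)),0]);n=np.array([-e[1],e[0],0])
b=np.array([551.7,218.1,0])
for a,l,z in((-78,-137,110),(-78,-137,55),(-78,-137,0),(66,-137,110),(66,137,110),(66,-137,55)): print(a,l,z,(proj('side',b+a*e+l*n+[0,0,z])-[160,100])*4.5)
im=ctrl.capture('side');g=np.clip((im.astype(float)/255)**.6*255*1.2,0,255).astype('uint8');crop(g,205,180,280,245,10,'s35.png')"
```

```text
-78 -137 110 [260.772 491.197]
-78 -137 55 [269.944 555.946]
-78 -137 0 [278.369 615.413]
66 -137 110 [503.268 383.939]
66 137 110 [273.787 100.123]
66 -137 55 [502.18  450.137]
```

View pics/s35.png

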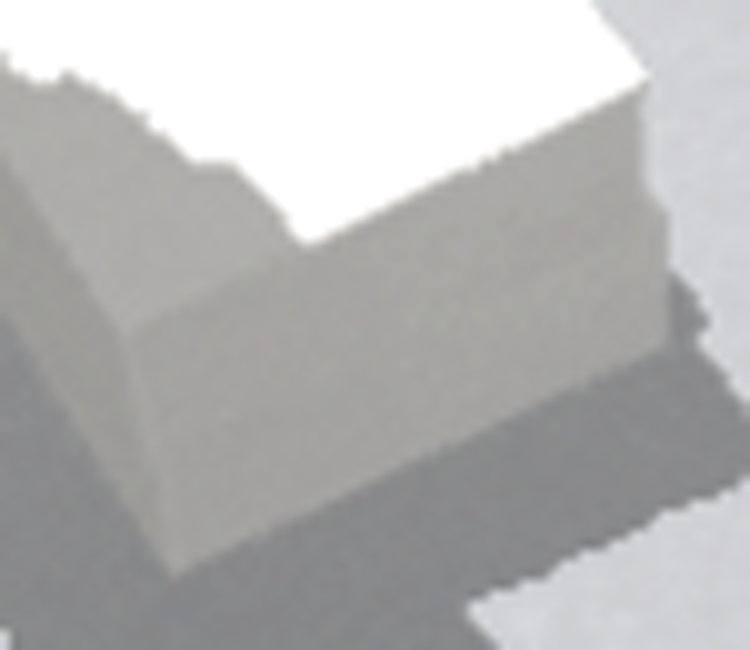

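>>> {"api": "send_rows", "payload": {
  "deltas": [
    [[-0.005,0,-0.02,0,1],[-0.01,0,-0.04,0,1],[-0.015,0,-0.055,0,1],[-0.02,0,-0.07,0,1],[-0.02,0,-0.07,0,1],[-0.02,0,-0.07,0,1]]
  ]
}}

```text
clock: 36.65
position: [431.8, 205.4, 38.8]
ee_rot: [[-0.995, -0.1, 0.001], [-0.1, 0.995, 0.0], [-0.001, 0.0, -1.0]]
contact_force: [1.6, -0.3, 0.4]
grip_width: 0.102
```

```bash
cat > sv.py <<'E'
from h import *
import sys
im=ctrl.capture('side');g=np.clip((im.astype(float)/255)**.6*255*1.2,0,255).astype('uint8');crop(g,205,180,280,245,10,sys.argv[1]+'.png')
E
python3 lid.py 0; python3 sv.py s36
```

```text
rel -186.62573018949632 27.77562569184741 r 188.6813412909085 lat -0.7419853420449365 theta -0.040225637677920784 F [ 1.649 -0.338  0.372] w 0.10249548154381788 clk 36.65
```

View pics/s36.png

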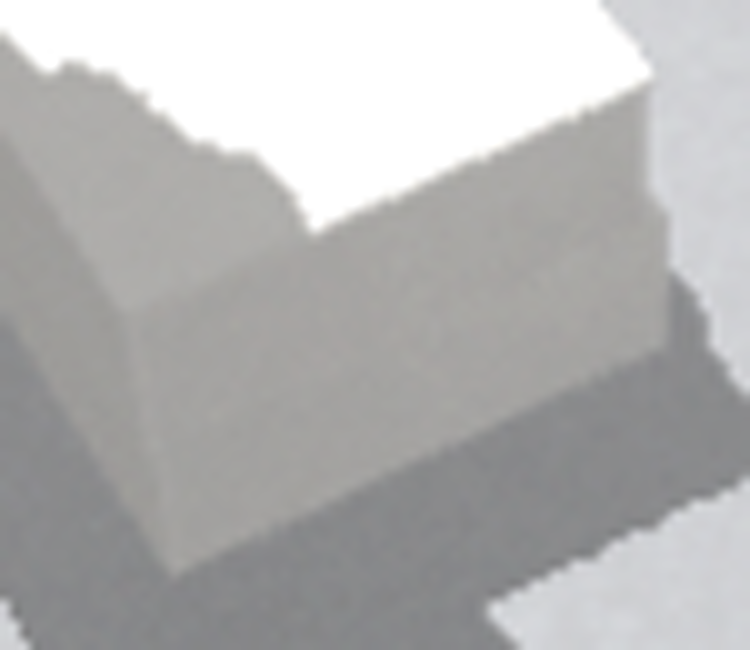

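>>> {"api": "send_rows", "payload": {
  "deltas": [
    [[0,0,0.008,0,1],[0,0,0.012,0,1],[0,0,0.012,0,0.88],[0,0,0.012,0,0.84],[0,0,0.012,0,0.8],[0,0,0.012,0,0.75],[0,0,0.012,0,0.72],[0,0,0.012,0,0.72]]
  ]
}}

```text
clock: 37.7
position: [426.1, 204.8, 35.9]
ee_rot: [[-0.995, -0.101, -0.01], [-0.101, 0.995, -0.001], [0.01, -0.0, -1.0]]
contact_force: [-9.8, -0.9, 3.9]
grip_width: 0.281
```

```bash
python3 lid.py 0; python3 sv.py s37; python3 -c "
from h import *
cv2.imwrite('pics/w37.png',ctrl.capture('wrist'))"
```

```text
rel -192.35787779073775 24.85375483665669 r 193.95685674303198 lat -0.7996760440877226 theta -0.05947782433316176 F [-9.763 -0.92   3.929] w 0.2807659610965877 clk 37.7
```

View pics/s37.png

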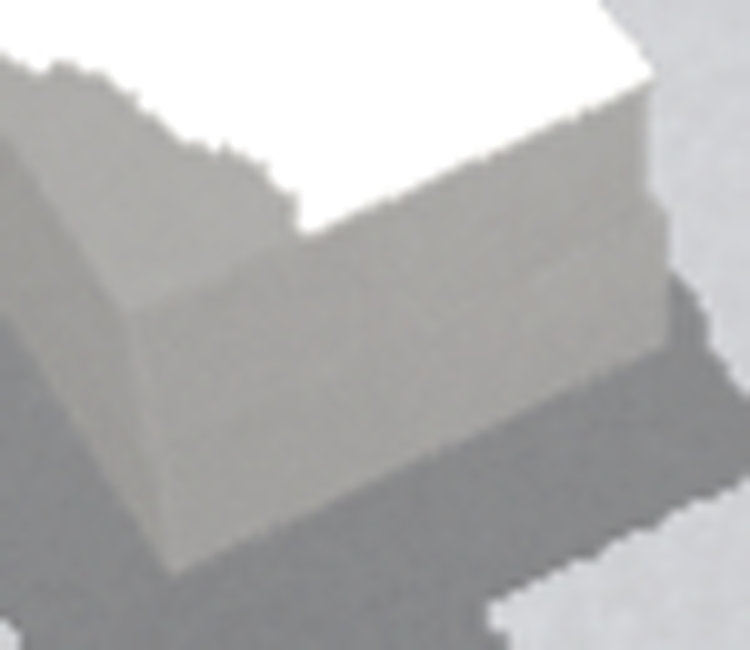

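View pics/w37.png

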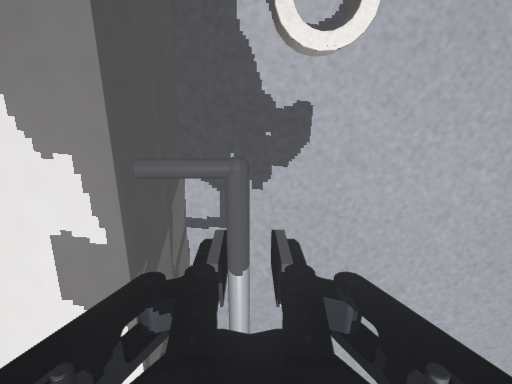

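>>> {"api": "send_rows", "payload": {
  "deltas": [
    [[0.01,0,0,0,0.78],[0.015,0,0,0,0.8],[0.015,0,0,0,0.8],[0.015,0,0,0,0.8]]
  ]
}}

```text
clock: 38.3
position: [429.4, 205.2, 37.4]
ee_rot: [[-0.995, -0.1, 0.001], [-0.1, 0.995, 0.0], [-0.001, 0.0, -1.0]]
contact_force: [0.6, -0.1, -0.3]
grip_width: 0.199
```

```bash
python3 lid.py 0; python3 -c "
from h import *
im=ctrl.capture('wrist');crop(im,100,140,400,340,2.6,'w38.png')"
```

```text
rel -188.99899808909984 26.37127972107983 r 190.82993914166352 lat -0.768371091086 theta -0.049335513385671076 F [ 0.626 -0.146 -0.272] w 0.19885608105959363 clk 38.3
```

View pics/w38.png

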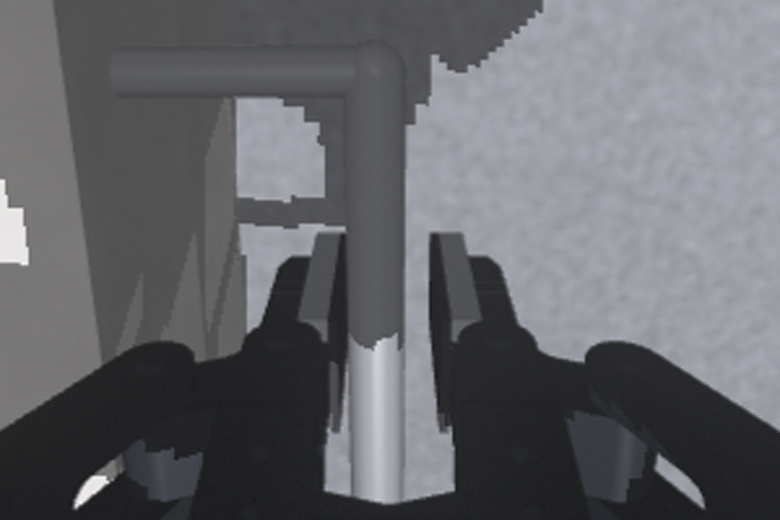

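>>> {"api": "send_rows", "payload": {
  "deltas": [
    [[-0.008,0,0,0,0.8],[-0.008,0,0,0,0.8],[-0.008,0,-0.05,0,0.8],[-0.008,0,-0.12,0,0.8],[-0.008,0,-0.22,0,0.8],[-0.008,0,-0.35,0,0.8],[-0.008,0,-0.55,0,0.8],[-0.008,0,-0.75,0,0.8],[-0.008,0,-0.9,0,0.8],[-0.008,0,-0.9,0,0.8]]
  ]
}}

```text
clock: 39.6
position: [432.1, 205.8, 175.6]
ee_rot: [[-0.995, -0.1, 0.006], [-0.1, 0.995, 0.002], [-0.006, 0.001, -1.0]]
contact_force: [-0.5, 0.1, -0.2]
grip_width: 0.199
```

```bash
python3 lid.py 0; python3 sv.py s39; python3 -c "
from h import *
cv2.imwrite('pics/w39.png',ctrl.capture('wrist'))
cv2.imwrite('pics/s39f.png',ctrl.capture('side'))"
```

```text
rel -186.22795247872116 164.6295688255401 r 248.56336257803576 lat -0.36251255873518645 theta 0.5359451462535813 F [-0.512  0.143 -0.209] w 0.19895868719122772 clk 39.6
```

View pics/s39.png

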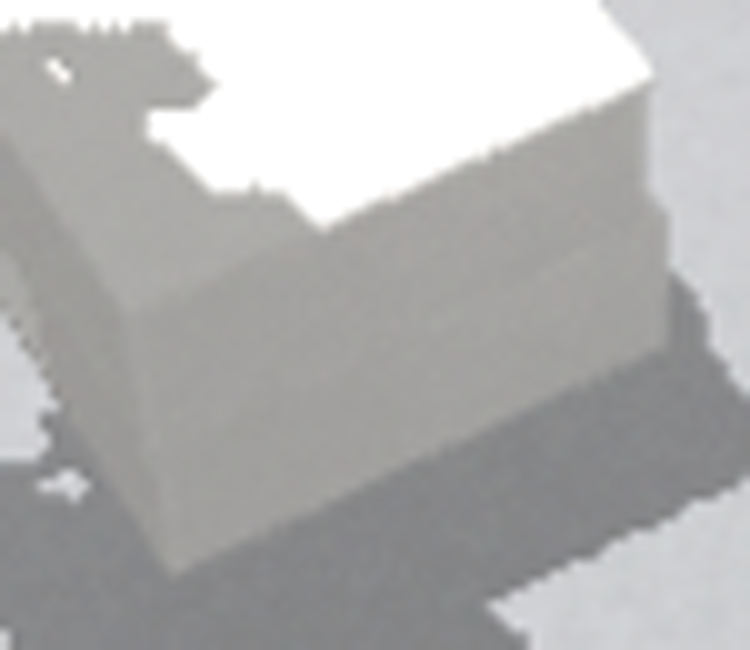

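View pics/s39f.png

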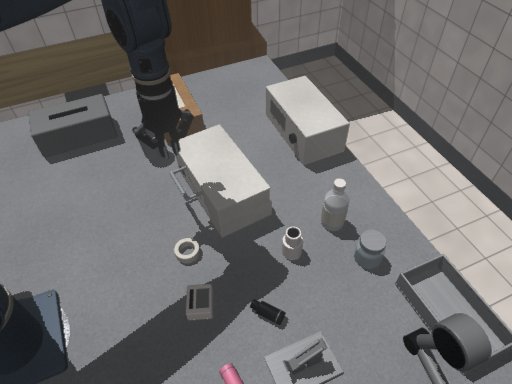

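View pics/w39.png

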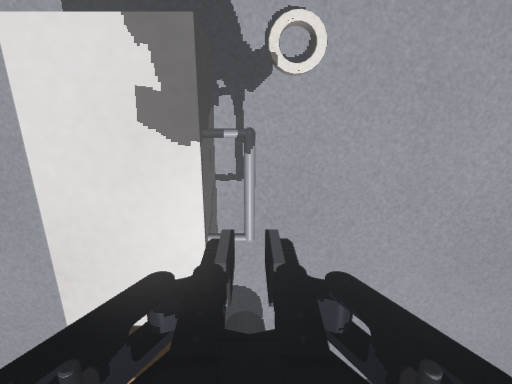

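```bash
python3 -c "
from h import *
s=ctrl.get_state();print(s['clock'],s['contact_force'],s['dq'])
print(ctrl.hand_in())"
```

```text
39.75 [-0.343 -0.235 -0.485] [ 0.001  0.009 -0.019  0.    -0.001  0.   ]
the job is handed in; nothing more can be done
None
```

The used nozzle is in the free middle cradle, the lid is shut, and the job was handed in at about 39.8 s of the 67 s. No verdict came back.

**What I did**
- **Nozzle:** I took it from the drip rest, pressed it flat onto the rails, slid it to the middle and released it.
- **Lid:** I pinched the bar, brought the lid down its arc by steps while holding the bar all the way, and let go once it was shut.

**What the last checks showed**
- **Nozzle position:** it lies flat, its middle within about 1 mm of the middle of the rails. I last measured it before closing the lid. The two other nozzles sit about 3 mm nearer the robot on their rails, and I did not touch them.
- **Lid:** its front corner stayed in the same place after I released it and backed away. Forces were near zero and the arm was clear at hand-in. I saw no other object moved in the last pictures.

**What disagreed or went wrong**
- **Fingertip position:** the fingertips stood about 42 mm farther back than the reported tool position and stated lengths imply. My first grasp therefore closed on top of the nozzle, pressing it with about 8 N, without moving it. I corrected for this in all later moves.
- **Pressing down the nozzle:** the arm gave several millimetres, with up to about 16 N upward on the tool.
- **Pressing the lid shut:** I pushed to about 14 N, slightly past its stop, then eased back before releasing.
- **Releasing the bar:** while opening, the gripper briefly pushed against the lid or the bar with about 10 N. I closed it a little and re-centred it before lifting away.

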